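Take the red polishing head off its bench polisher and park it

ROBOT

A 6-joint arm with a two-finger parallel gripper is mounted at the origin on the work surface. World frame = base frame: x ahead of the robot, y to its left, z up, the work surface at z = 0. Lengths are in mm, angles in rad, forces in N, time in s.
With the tool pointing down it reaches from about 375 to 900 mm from the base axis. Payload 3.1 kg.
Tool frame: the origin (TCP) lies on the centre line of the jaws, within the pads' length; the fingertips stand 11 mm ahead of it and the grasp point (between the pads) lies 8 mm behind it (bot.nose_length is the distance from the TCP to the fingertips, in mm); z points along the fingers, y is the direction in which the jaws open and shut (so a half turn about z gives the same grasp; the last joint's range is limited). The gripper opens to 85 mm and grips with 20 to 120 N. Pads are 22 mm wide; open, the fingers measure 114 mm over their backs; the gripper's body (76 mm by 85 mm) begins 54 mm behind the grasp point. The pads swing forward as they close: fully open they stand 13 mm farther back than shut.
Start: joints at [-1.304, 0.527, 1.433, -0, 1.181, -0.178], TCP at [268.942, -564.151, 214.71] pointing down, gripper open.
Joint ranges: [-3.08, 3.08], [-0.75, 2.2], [0.22, 2.44], [-1.43, 4.57], [0, 2.65], [-2.85, 2.85]. Speed limits (rad/s): [2.79, 2.79, 3.14, 3.14, 3.14, 3.14].

INTERFACE

Orientations are given as a rotation vector (axis times angle).
In Python, from station import observe, imaging, hand_in, silhouettes, bot gives the robot as it stands.
- The arm moves only by the tool servo_tool, never from a script. Its argument "targets" is a list of rows, each an object with "slide": the shift along the tool's x, y, z in mm, a list of three; "turn": the turn, a rotation vector about the tool's x, y, z in rad, a list of three; "fingers": the closure, from 0 (fully open) to 1 (shut). A call has 1 to 12 rows; each row is the pose to reach, as a shift and turn from the pose commanded when the call began, along the tool's axes at that moment; what a row does not reach only later rows make up. A row lasts 1/8 s, in which the tool goes at most 62.5 mm and 10.7 degrees, less where a joint would pass 70% of its speed; a pose out of reach is approached as far as the arm can. A call with a gripper value outside its range is refused whole. The fingers move at their own pace and stop on an object; "squeeze" is the grip in N (left out, the last holds). Time passes only in rows, so rows that repeat a pose let the fingers close. It gives the time, the measured TCP pose, the force and the opening at its end, in the units of the state.
- observe(): the state, without advancing time (a new reading comes with each control period).
- imaging.snapshot(name): name is "side" or "top"; returns the picture (384x512x3 uint8, red, green, blue); there is no depth.
- imaging.get_calibration(name): a dict with "vertical_fov" (degrees; the focal length in pixels is half the picture's height over the tangent of half this angle, whatever the lens; pixels are square), "cx", "cy" (the principal point, pixels), "position" and "rotation" of the camera in the world. Camera axes: x right, y up, looking along -z (the intrinsics and any distortion apply to the point x, -y, -z); pixel columns grow to the right and rows downward; lengths in mm; the calibration is good to about 2 mm. A picture is of the moment at which its call begins. get_calibration takes no time and is no camera call.
- hand_in(): hands the job in, once; it reports no verdict.
Trained networks look in the newest picture that a camera, given by its name, has taken for a name from the list of things; names that differ only in an ending like _2 or _b are one class to them, and where a whole thing is asked for, a point or a joint stands for the part that bears it (a point fixed in the world has none). Each returns a list of dicts, best first, with "confidence" (0 to 1); they miss things now and then, are a little off and sometimes report something else, mostly with a low value. They report only what shows in the picture. A call takes as long as a camera call. They do not tell look-alikes from the thing itself.
- silhouettes(name, camera): "region" (384x512 bool, what is visible of it) and "at" ([column, row] in pixels, amid what is visible of it).
The state is a dict: "clock": time; "joints": joint angles; "joint_velocities": joint speeds; "joint_torque": joint torques, N m; "eef_pos": TCP position; "tool_rot": TCP orientation; "wrist_force": force on the tool from outside, world axes, zero at the start; "moment": the same for the moment, N m; "width": finger opening in mm.
Only numpy, scipy, OpenCV 4.12 (cv2) and the standard library are available. Lean on these libraries where they do the work, as an engineer would, in place of code of your own. Each camera call takes 0.05 s, during which the arm holds its last target.

TASK

On the guitar repairer's bench, press the yellow release button of the polisher that carries the red head, twist the red head a quarter turn anticlockwise (seen from above), lift it off and set it down, not drop it, level in the hole of the wooden parking stand. Do not touch the white head on the other polisher.

Things in the scene. Friction and masses are not known exactly. Their poses are not given: they have to be found in the camera images.
- red_head: Red disc, 100 mm across, black grip bar on top, 56 long (x), 18 thick (y), 30 high. Origin on its axis at the hub's underside, on the polisher's top (40 above table), z up; disc 10-22, bar 22-52 above it. Steel foot 31 below, lugs spanning 44 along x. Locked till its button is down, then turns anticlockwise only, easily; lifts out at 70-105 deg turn (stop at 110); raise 45 to clear. 0.18-0.35 kg.
- red_unit_button_top (a point): Top centre of the yellow release button, 24 mm across, of the red head's polisher; 66 above the table, 26 above the grey housing (160 x 116, 40 high), 80 from the head's axis, on the head's -x side while locked. It goes down 12 to a solid stop against a steady 4 N and stays down when let go. Axes: the fixed housing's; x from button to head, z up. The white head's polisher has one too.
- stand: Fixed wooden parking stand, 110 x 110 x 45 mm high, with a round through hole 72 mm across in the middle. Origin at table level under the hole's centre, z up. The red head's foot goes into the hole and the head's underside (its origin) then rests on the block's top, 45 above the table; any heading will do.
- white_head: White head, same shape and axes as the red one, locked on the other, equal polisher 0.4 to 0.6 m to the side of the red one's: do not touch.
Not all that is in view belongs to the job. Of the things that look like the red_head, the smaller one is meant.

How it is judged (in metres and radians):
On the way, in this order (a step that is already met when the one before it is completed fails the run):
1. the release button of the red head's polisher is pressed down (more than 9.5 mm) (distance of red_unit_button_top from where it was at the start of the episode above 0.0095 m), for 0.1 s.
2. the red head has been twisted more than 60 degrees from where it was locked, still seated (angle between the x axis of red_head and the x axis of red_unit_button_top, either way round above 1.05 rad and distance of red_head from where it was at the start of the episode below 0.01 m), for 0.1 s.
3. the red head is lifted off, more than 32 mm above its seat (z of red_head in the frame of red_unit_button_top above 0.018 m), for 0.1 s.
At the end, for the whole second after the job is handed in: The red head lies at rest in the wooden stand: foot in the hole, within 18 mm of its centre, underside on the block (40 to 52 mm above the table), level within 7 degrees (horizontal distance between red_head and stand below 0.018 m and height (world z) of red_head between 0.04 and 0.052 m and angle between red_head's own z axis and vertical below 0.12 rad and linear speed of red_head below 0.02 m/s); the robot touches nothing.
It fails at once if the white head is touched by the fingers or shifted more than 8 mm (distance of white_head from where it was at the start of the episode above 0.008 m or contact force between the fingers and white_head above 2 N).
It fails at once if the red head is dropped (falls free faster than 0.7 m/s) (linear speed of red_head above 0.7 m/s and contact force between the fingers and red_head below 0.1 N).
It also fails if it takes over 58 s, if anything falls off the work surface, if the arm or the gripper's body presses on something with over 40 N, if the wrist force passes 120 N, or if a joint passes its speed limit or range.

## Working session

There is one attempt and no reset: what is moved stays moved. The work goes in short steps, Python scripts to look and compute and a tool call to move; the robot and the scene stay as the last step left them, time stands still between calls to the robot, and variables do not carry over. Pictures are saved under pics/ and viewed, and the job is handed in when it is done.

Besides the shell and the picture viewer there is one more tool, called after ">>>" as name(argument=value, ...), one argument or row to a line, values as JSON. servo_tool: Moves the arm, as the interface text tells. Its arguments: {"type":"object","properties":{"targets":{"type":"array","items":{"type":"object","properties":{"slide":{"type":"array","items":{"type":"number"}},"turn":{"type":"array","items":{"type":"number"}},"fingers":{"type":"number"}}}},"squeeze":{"type":"number"}},"required":["targets"]}

```bash
ls; mkdir -p pics; python3 - <<'E'
from station import observe, imaging, silhouettes, bot
import cv2, numpy as np
for n in("top","side"):
    im=imaging.snapshot(n); cv2.imwrite(f"pics/{n}0.png",im[:,:,::-1])
    np.save(f"{n}0.npy",im)
    print(n,imaging.get_calibration(n))
    for k in("red_head","red_unit_button_top","stand","white_head"):
        for d in silhouettes(k,n): 
            r=d["region"]; ys,xs=np.nonzero(r); print(k,d["confidence"],d["at"],r.sum(),xs.min(),xs.max(),ys.min(),ys.max())
s=observe();print(s)
E
```

```text
pics
top {'vertical_fov': 57.408237703028654, 'cx': 251.03895199113873, 'cy': 196.27052200204176, 'position': array([463.88187835,  20.18466261, 980.70599936]), 'rotation': array([ 0.10917669, -0.09672339, -1.59022434])}
red_head 0.96 [121.0, 159.4] 1893 97 146 136 183
red_head 0.74 [158.6, 246.0] 65 156 165 242 249
red_head 0.66 [168.9, 216.4] 1153 151 189 197 235
stand 0.92 [255.6, 197.6] 1255 233 278 186 231
white_head 0.67 [348.0, 195.9] 1181 330 368 178 215
side {'vertical_fov': 55.72217238633321, 'cx': 256.9580378343435, 'cy': 187.17686309309642, 'position': array([475.36520721, 689.7841678 , 776.67047009]), 'rotation': array([ 0.0758931 , -1.0990887 , -2.77624798])}
red_head 0.93 [175.3, 303.1] 3041 142 205 272 334
red_head 0.82 [259.4, 257.8] 1386 236 279 242 281
red_unit_button_top 0.68 [292.1, 272.9] 115 286 296 268 280
stand 0.72 [262.9, 199.8] 1479 244 285 176 216
white_head 0.74 [269.2, 135.0] 605 253 284 119 143
{'clock': 0.5, 'joints': array([-1.30450203e+00,  5.27532142e-01,  1.43272982e+00, -3.30950980e-05,
        1.18139437e+00, -1.78469911e-01]), 'joint_velocities': array([ 0.00199821, -0.00174148,  0.00085206,  0.00118321,  0.00117182,
       -0.00118595]), 'joint_torque': array([-3.74396723e-04, -4.41907597e+01, -1.78225029e+01, -2.89173722e-04,
        1.82306023e-03,  4.95979791e-06]), 'eef_pos': array([ 268.92689449, -564.13807023,  214.6811162 ]), 'tool_rot': array([-3.06416533e+00, -6.92895377e-01,  5.24365413e-05]), 'wrist_force': array([ 0.07021308,  0.39282698, -0.13733522]), 'moment': array([-0.04539471, -0.01236752, -0.01269779]), 'width': 85.30847022492026}
```

View pics/top0.png

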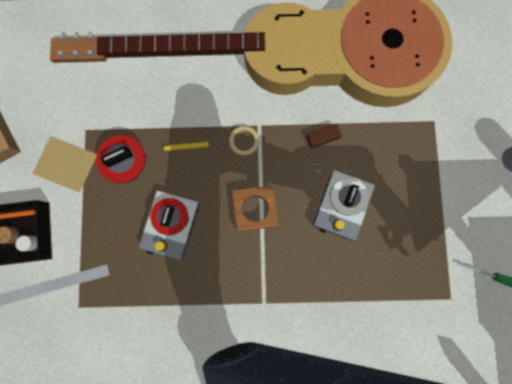

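View pics/side0.png

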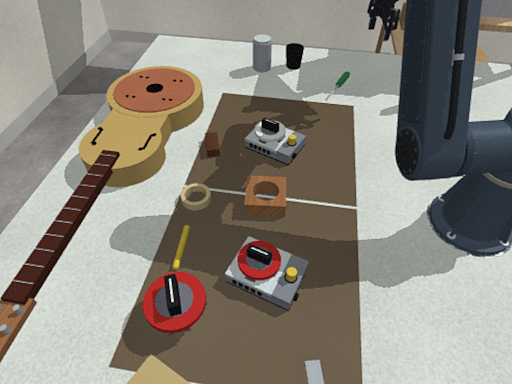

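```bash
python3 - <<'E'
import cv2,numpy as np
a=np.load("top0.npy")[130:260,90:240,::-1];b=np.load("side0.npy")[225:345,135:335,::-1]
cv2.imwrite("pics/ct.png",cv2.resize(a,None,fx=5,fy=4.6,interpolation=2) if 0 else cv2.resize(a,None,fx=4.6,fy=4.6,interpolation=2))
cv2.imwrite("pics/cs.png",cv2.resize(b,None,fx=4,fy=4,interpolation=2))
E
```

```text
(no output)
```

View pics/ct.png

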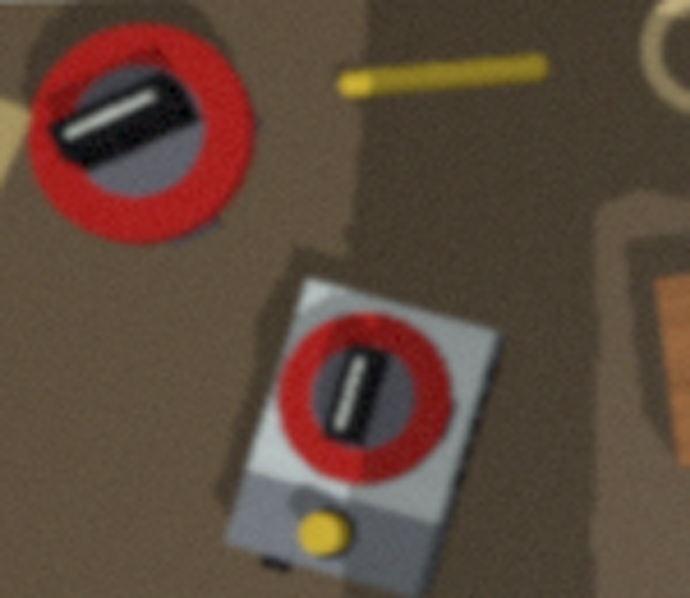

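View pics/cs.png

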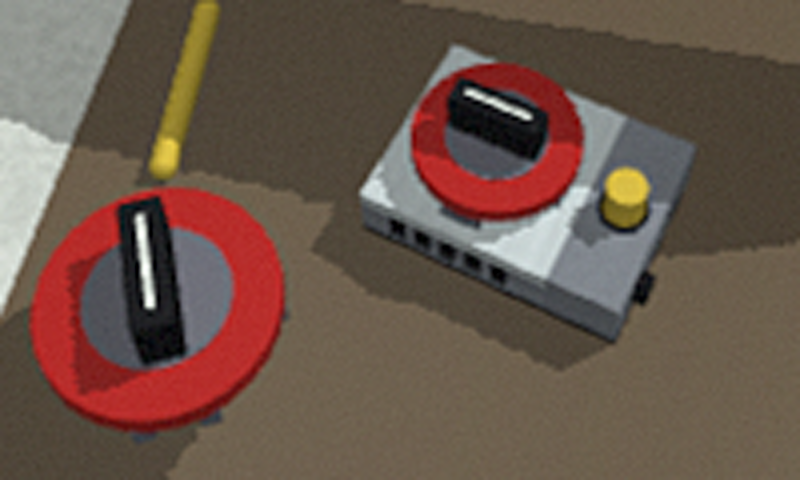

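The pictures show these candidates for the red head:
- The large red disc lying loose at top (121,159) / side (175,303).
- The small red disc on a polisher at top (169,216) / side (259,258).
- The white head at top (348,196).

I choose the small one on the polisher. The crop confirms it sits on the grey housing, with the yellow button at top (160,246) / side (292,273). The stand is at top (256,208).

```bash
cat > h.py <<'E'
import numpy as np, cv2
from scipy.spatial.transform import Rotation as R
from station import imaging
def cal(n):
    c=imaging.get_calibration(n); r=np.array(c["rotation"])
    Rm=R.from_rotvec(r).as_matrix() if r.shape==(3,) else r
    f=192/np.tan(np.radians(c["vertical_fov"]/2))
    return f,c["cx"],c["cy"],np.array(c["position"]),Rm
def ray(n,u,v):
    f,cx,cy,p,Rm=cal(n); return p,Rm@np.array([(u-cx)/f,-(v-cy)/f,-1])
def plane(n,uv,z):
    p,d=ray(n,*uv); return (p+d*(z-p[2])/d[2])[:2]
def proj(n,P):
    f,cx,cy,p,Rm=cal(n); q=Rm.T@(np.array(P)-p); return np.array([cx+f*q[0]/-q[2],cy-f*q[1]/-q[2]])
E
python3 - <<'E'
from h import *
im={n:np.load(n+"0.npy") for n in("top","side")}
hsv={n:cv2.cvtColor(im[n],cv2.COLOR_RGB2HSV) for n in im}
def mask(n,box,c):
    x0,x1,y0,y1=box;h=hsv[n].astype(int)
    if c=="red": m=((h[...,0]<8)|(h[...,0]>172))&(h[...,1]>150)
    if c=="yel": m=(abs(h[...,0]-25)<5)&(h[...,1]>150)&(h[...,2]>110)
    o=np.zeros(m.shape,np.uint8);o[y0:y1,x0:x1]=m[y0:y1,x0:x1];return o
def metric(n,m,z):
    cs,_=cv2.findContours(m,0,1);c=max(cs,key=cv2.contourArea)
    pts=np.array([plane(n,p[0],z) for p in c],np.float32)
    return cv2.minEnclosingCircle(pts), cv2.fitEllipse(pts)
for n,b in(("top",(148,192,194,238)),("side",(230,285,238,284))):
    print(n,"red",metric(n,mask(n,b,"red"),61))
for n,b in(("top",(150,172,238,255)),("side",(282,302,264,284))):
    m=mask(n,b,"yel"); print(n,"yel",m.sum(),metric(n,m,66))
for uv in((255.7,208.5),): print("stand rough",plane("top",uv,45))
for uv in((169,216.5),): print("wh",plane("top",(349,195),61))
for n,b in(("top",im["top"][175:240,220:290]),("side",im["side"][165:225,230:300])):
    cv2.imwrite(f"pics/st_{n}.png",cv2.resize(b[...,::-1],None,fx=8,fy=8,interpolation=2))
E
```

```text
top red (((538.6944580078125, 243.26150512695312), 48.66075897216797), ((537.4559326171875, 243.9342498779297), (91.70579528808594, 94.54133605957031), 159.4773712158203))
side red (((536.6922607421875, 247.79733276367188), 51.58832931518555), ((536.6275024414062, 247.66415405273438), (95.14324951171875, 101.0481948852539), 5.141531467437744))
top yel 65 (((460.955322265625, 264.61151123046875), 12.389565467834473), ((461.1893005371094, 264.6034240722656), (19.506500244140625, 23.26735496520996), 150.47328186035156))
side yel 114 (((460.559326171875, 275.7631530761719), 17.23707389831543), ((460.302734375, 274.90875244140625), (20.186378479003906, 34.458003997802734), 1.650355577468872))
stand rough [553.64050597  14.49542458]
wh [ 582.41038597 -232.45823632]
```

View pics/st_top.png

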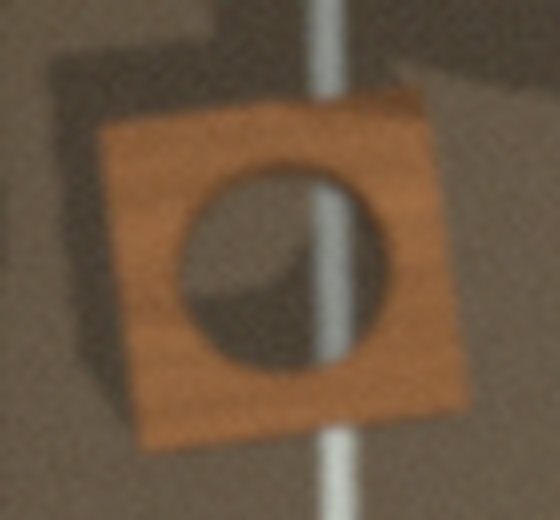

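View pics/st_side.png

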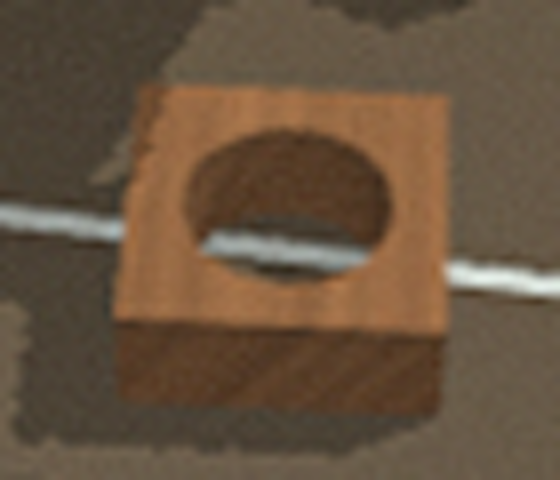

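```bash
python3 - <<'E'
from h import *
print("stand top",plane("top",(255.1,208),45),"side",plane("side",(265.6,190.3),45))
# stand corners top face
for n,c,o in(("top",[(100,125),(425,90),(470,408),(140,450)],(220,175)),("side",[(140,85),(448,95),(445,332),(115,322)],(230,165))):
    P=np.array([plane(n,((x+.5)/8-.5+o[0],(y+.5)/8-.5+o[1]),45) for x,y in c]);print(n,P.round(1).tolist(),P.mean(0), np.linalg.norm(P-np.roll(P,1,0),axis=1))
# housing top corners
for n,c,o,s in(("top",[(308,278),(497,330),(425,597),(228,545)],(90,130),4.6),("side",[(455,45),(693,150),(612,310),(362,193)],(135,225),4)):
    P=np.array([plane(n,((x+.5)/s-.5+o[0],(y+.5)/s-.5+o[1]),40) for x,y in c]);print(n,P.round(1).tolist(),P.mean(0), np.linalg.norm(P-np.roll(P,1,0),axis=1))
    e=P[0]-P[3] if n=="top" else P[0]-P[1]; print(np.degrees(np.arctan2(e[1],e[0])))
E
```

```text
stand top [555.02097225  16.07165911] side [554.10373918  19.26794219]
top [[604.7, 77.1], [614.1, -32.8], [506.7, -44.6], [495.2, 65.4]] [555.18484543  16.28677364] [110.0896216  110.32270074 108.02804919 110.59268691]
side [[614.7, -29.6], [506.0, -43.5], [495.0, 66.4], [602.9, 80.6]] [554.62929158  18.46052782] [110.85105934 109.58636257 110.35586739 108.83028793]
top [[610.5, 282.8], [577.0, 171.0], [423.2, 212.7], [455.2, 327.0]] [516.47418692 248.37210429] [161.43875231 116.71533151 159.40506233 118.73909123]
-15.905501345996656
side [[574.3, 173.4], [424.2, 223.3], [460.5, 329.5], [608.1, 283.1]] [516.76755111 252.33120887] [114.87268808 158.1649105  112.20449787 154.7860546 ]
-18.418256207351945
```

```bash
cat >> h.py <<'E'
from station import observe, bot
def tgt(*T):
    s=observe(); Rt=R.from_rotvec(s["tool_rot"])
    print("now",s["clock"],s["eef_pos"].round(1),"yaw",np.degrees(np.arctan2(*Rt.as_matrix()[1::-1,0])).round(1),"tilt z",Rt.as_matrix()[:,2].round(4),"F",s["wrist_force"].round(2),"w",s["width"].round(1),"j",s["joints"].round(2))
    for x,y,z,yaw in T:
        c,q=np.cos(np.radians(yaw)),np.sin(np.radians(yaw))
        G=np.array([[c,q,0],[q,-c,0],[0,0,-1]])
        print((x,y,z,yaw),"slide",Rt.inv().apply(np.array([x,y,z])-s["eef_pos"]).round(1),"turn",(Rt.inv()*R.from_matrix(G)).as_rotvec().round(4))
E
python3 - <<'E'
from h import *
print(bot.nose_length,[a for a in dir(bot) if a[0]!='_'])
tgt((400,-380,235,25.5),(480,-200,235,10),(500,50,235,0),(460.5,268,200,-16.8))
E
```

```text
11.0 ['MotionError', 'nose_length']Traceback (most recent call last):
  File "<stdin>", line 3, in <module>
  File "h.py", line 18, in tgt
    print("now",s["clock"],s["eef_pos"].round(1),"yaw",np.degrees(np.arctan2(*Rt.as_matrix()[1::-1,0])).round(1),"tilt z",Rt.as_matrix()[:,2].round(4),"F",s["wrist_force"].round(2),"w",s["width"].round(1),"j",s["joints"].round(2))
                                                                                                                                                                                         ^^^^^^^^^^^^^^^^
AttributeError: 'float' object has no attribute 'round'
```

```bash
sed -i 's/s\["width"\].round(1)/round(s["width"],1)/' h.py
python3 - <<'E'
from h import *
tgt((400,-380,235,25.5),(480,-200,235,10),(500,50,235,0),(460.5,268,200,-16.8))
E
```

```text
now 0.5 [ 268.9 -564.1  214.7] yaw 25.5 tilt z [-0.e+00  1.e-04 -1.e+00] F [ 0.07  0.39 -0.14] w 85.3 j [-1.3   0.53  1.43 -0.    1.18 -0.18]
(400, -380, 235, 25.5) slide [ 197.5 -109.8  -20.3] turn [-0.0001  0.     -0.0003]
(480, -200, 235, 10) slide [ 347.2 -237.9  -20.3] turn [-1.000e-04  0.000e+00  2.702e-01]
(500, 50, 235, 0) slide [ 472.8 -455.   -20.3] turn [-1.000e-04  0.000e+00  4.448e-01]
(460.5, 268, 200, -16.8) slide [ 531.  -668.8   14.7] turn [-1.00e-04  0.00e+00  7.38e-01]
```

>>> servo_tool(
  targets=[
    {"slide":[50,-28,-10],"turn":[0,0,0],"fingers":1},
    {"slide":[100,-55,-20],"turn":[0,0,0],"fingers":1},
    {"slide":[150,-82,-20],"turn":[0,0,0],"fingers":1},
    {"slide":[198,-110,-20],"turn":[0,0,0.05],"fingers":1},
    {"slide":[248,-152,-20],"turn":[0,0,0.12],"fingers":1},
    {"slide":[298,-195,-20],"turn":[0,0,0.2],"fingers":1},
    {"slide":[347,-238,-20],"turn":[0,0,0.27],"fingers":1},
    {"slide":[375,-285,-20],"turn":[0,0,0.31],"fingers":1},
    {"slide":[403,-334,-20],"turn":[0,0,0.36],"fingers":1},
    {"slide":[431,-383,-20],"turn":[0,0,0.4],"fingers":1},
    {"slide":[455,-430,-20],"turn":[0,0,0.44],"fingers":1},
    {"slide":[473,-455,-20],"turn":[0,0,0.45],"fingers":1},
  ],
  squeeze=60,
)

```text
clock: 2.0
eef_pos: [499.6, 52.6, 234.9]
tool_rot: [-3.141, 0.005, 0.0]
wrist_force: [-0.1, -0.7, 0.6]
width: -0.2
```

```bash
python3 - <<'E'
from h import *
tgt((460.5,268,120,-16.8))
E
```

```text
now 2.0 [499.6  52.6 234.9] yaw -0.2 tilt z [-0.e+00  3.e-04 -1.e+00] F [-0.13 -0.7   0.62] w -0.2 j [-0.12  0.34  1.71  0.    1.09  1.46]
(460.5, 268, 120, -16.8) slide [ -39.8 -215.2  115. ] turn [-3.000e-04  1.000e-04  2.899e-01]
```

>>> servo_tool(
  targets=[
    {"slide":[-8,-43,10],"turn":[0,0,0.06],"fingers":1},
    {"slide":[-16,-90,35],"turn":[0,0,0.12],"fingers":1},
    {"slide":[-24,-135,65],"turn":[0,0,0.18],"fingers":1},
    {"slide":[-32,-175,90],"turn":[0,0,0.24],"fingers":1},
    {"slide":[-38,-205,108],"turn":[0,0,0.29],"fingers":1},
    {"slide":[-39.8,-215.2,115],"turn":[0,0,0.29],"fingers":1},
    {"slide":[-39.8,-215.2,115],"turn":[0,0,0.29],"fingers":1},
    {"slide":[-39.8,-215.2,115],"turn":[0,0,0.29],"fingers":1},
  ],
)

```text
clock: 3.0
eef_pos: [462.4, 264.7, 120.5]
tool_rot: [-3.107, 0.463, -0.002]
wrist_force: [-1.2, -0.4, -0.3]
width: -0.3
```

```bash
python3 - <<'E'
from h import *
tgt((460.5,268,75,-16.8))
s=observe()
for n in("side","top"):
    im=imaging.snapshot(n); np.save(n+"1.npy",im)
    tip=s["eef_pos"]-[0,0,11]; u=proj(n,tip); print(n,u)
    u0,v0=int(u[0])-50,int(u[1])-50
    c=cv2.resize(im[max(v0,0):v0+100,max(u0,0):u0+100,::-1],None,fx=6,fy=6,interpolation=2).copy()
    cv2.circle(c,(int((u[0]-max(u0,0)+.5)*6),int((u[1]-max(v0,0)+.5)*6)),4,(0,255,0),1)
    cv2.imwrite(f"pics/{n}1c.png",c)
E
```

```text
now 3.0 [462.4 264.7 120.5] yaw -17.0 tilt z [ 1.5e-03  1.0e-04 -1.0e+00] F [-1.22 -0.38 -0.33] w -0.3 j [ 0.31  0.54  1.75 -0.    0.85  2.18]
(460.5, 268, 75, -16.8) slide [-2.8 -2.6 45.5] turn [-0.0005 -0.0014 -0.0027]
side [292.25225226 258.77444854]
top [155.26665279 245.06982056]
```

View pics/side1c.png

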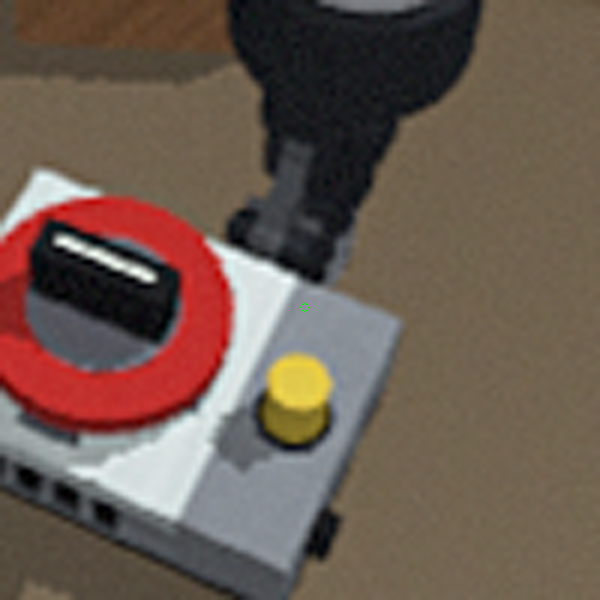

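View pics/top1c.png

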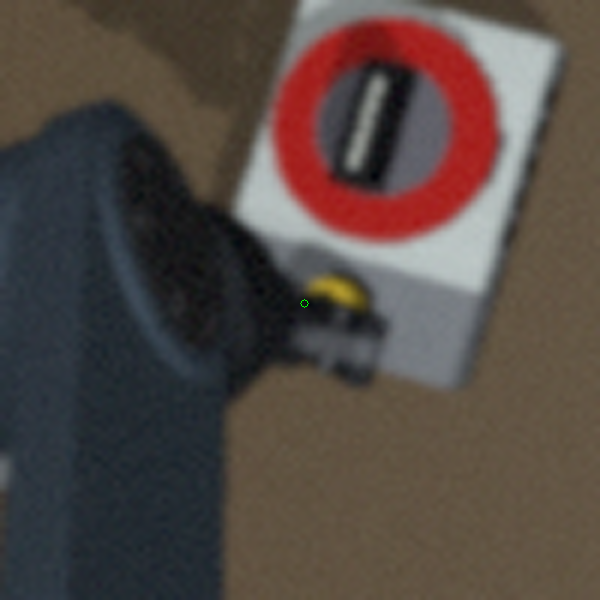

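```bash
python3 - <<'E'
from h import *
def tri(a,b):
    p,d=ray("side",*a);q,e=ray("top",*b);d/=np.linalg.norm(d);e/=np.linalg.norm(e)
    t=np.linalg.lstsq(np.c_[d,-e],q-p,rcond=None)[0];return p+t[0]*d,q+t[1]*e
print(tri((295.8,253.4),(163,252.8)))
p=observe()["eef_pos"]
for n in("side","top"):
    im=np.load(n+"1.npy")
    pts=[proj(n,p+[0,0,dz]) for dz in(-11,8,62,120)]
    print(n,pts)
    u0,v0=(230,170) if n=="side" else (105,190)
    c=cv2.resize(im[v0:v0+100,u0:u0+100,::-1],None,fx=6,fy=6,interpolation=2).copy()
    M=R.from_rotvec(observe()["tool_rot"]).as_matrix()
    for q in pts: cv2.circle(c,tuple(int(x) for x in (q-[u0,v0]+.5)*6),4,(0,255,0),2)
    cv2.putText(c,"bright",(5,15),0,.5,(255,255,255))
    c=cv2.convertScaleAbs(c,alpha=1.8,beta=20); cv2.imwrite(f"pics/{n}1d.png",c)
    for k in("red_head","stand"): pass
E
```

```text
(array([455.98565272, 246.57382248, 104.1937322 ]), array([443.0208074 , 246.64460314, 104.5207059 ]))
side [array([292.24176937, 258.72303335]), array([292.97496924, 253.81067778]), array([295.21303979, 238.81586003]), array([297.90693322, 220.76708092])]
top [array([155.28451808, 245.0548282 ]), array([153.07970697, 245.1154862 ]), array([146.24127262, 245.30362285]), array([137.78692338, 245.53621598])]
```

View pics/side1d.png

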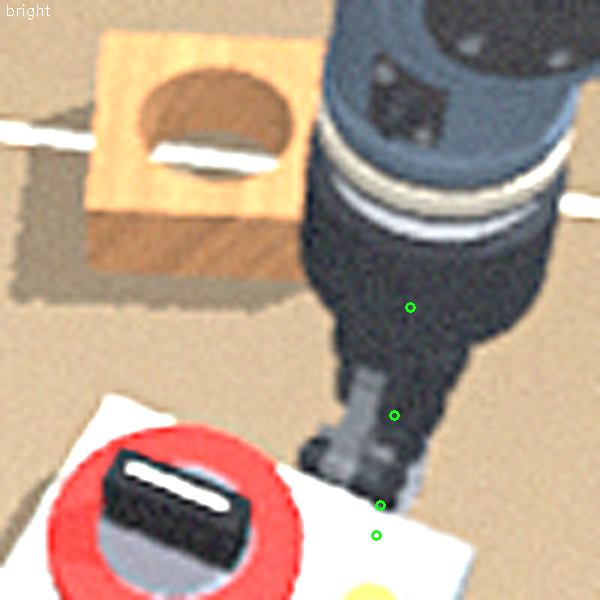

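View pics/top1d.png

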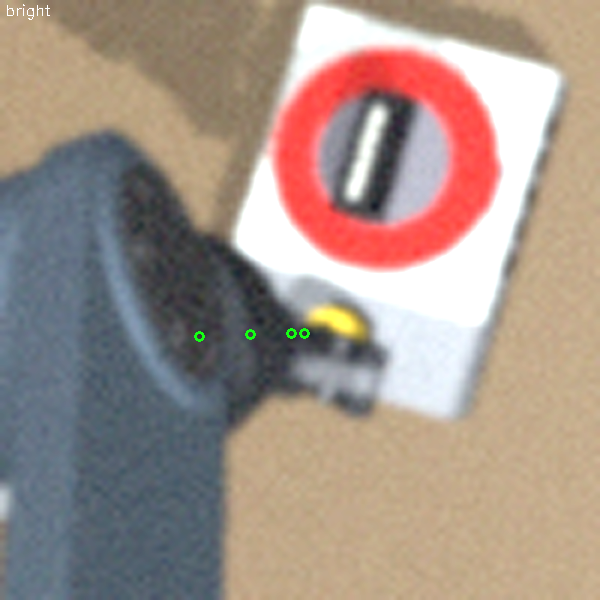

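```bash
python3 - <<'E'
from h import *
s=observe();p=s["eef_pos"];M=R.from_rotvec(s["tool_rot"]).as_matrix();print(M.round(2))
for n in("side","top"):
    im=np.load(n+"1.npy")
    u0,v0=(230,170) if n=="side" else (105,190)
    c=cv2.resize(im[v0:v0+100,u0:u0+100,::-1],None,fx=6,fy=6,interpolation=2).copy()
    c=cv2.convertScaleAbs(c,alpha=2.5,beta=30)
    for z,col in((11,(0,255,0)),(-8,(255,255,0)),(-62,(0,0,255))):
      for a,b in(((-11,0),(11,0)),((0,-25),(0,25))):
        q=[tuple(int(x) for x in (proj(n,p+M@np.array([*e,z]))-[u0,v0]+.5)*6) for e in(a,b)]
        cv2.line(c,*q,col,1); 
      cv2.circle(c,q[1],4,col,1)
    cv2.imwrite(f"pics/{n}1e.png",c)
E
```

```text
[[ 0.96 -0.29  0.  ]
 [-0.29 -0.96  0.  ]
 [ 0.   -0.   -1.  ]]
```

View pics/side1e.png

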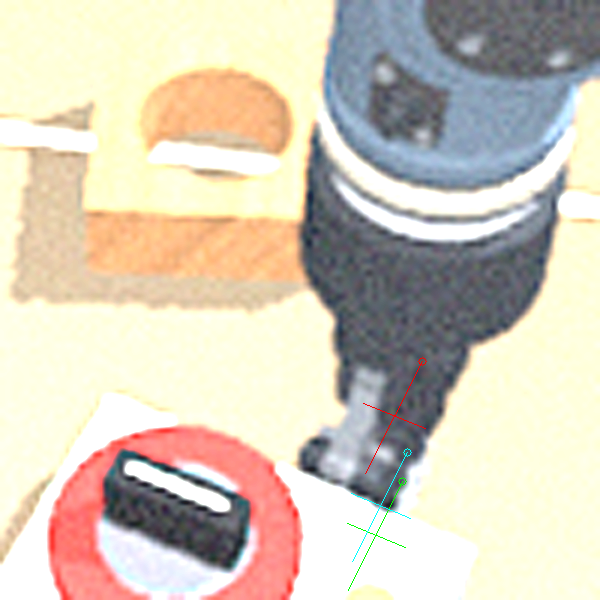

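View pics/top1e.png

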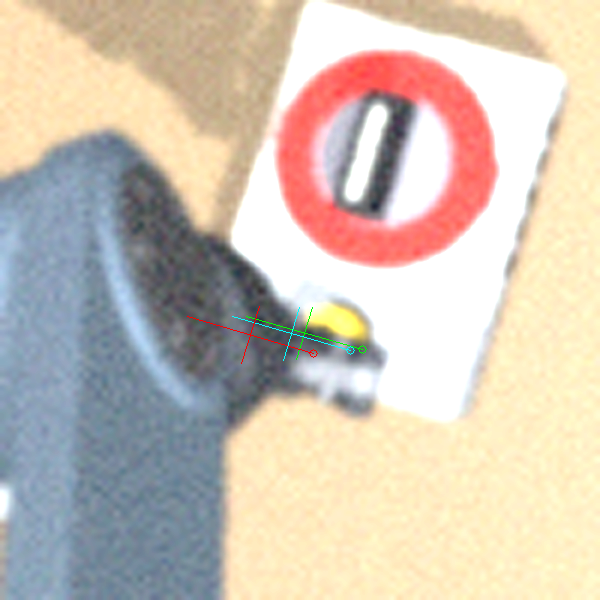

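>>> servo_tool(
  targets=[
    {"slide":[0,0,-40],"turn":[0,0,0],"fingers":0},
    {"slide":[0,0,-40],"turn":[0,0,0],"fingers":0},
    {"slide":[0,0,-40],"turn":[0,0,0],"fingers":0},
    {"slide":[0,0,-40],"turn":[0,0,0],"fingers":0},
    {"slide":[0,0,-40],"turn":[0,0,0],"fingers":0},
  ],
)

```text
clock: 3.72
eef_pos: [461.0, 265.2, 159.0]
tool_rot: [3.107, -0.462, -0.002]
wrist_force: [-0.1, -0.0, -0.5]
width: 85.2
```

```bash
cat > shot.py <<'E'
import sys
from h import *
tag=sys.argv[1]
tgt((460.5,268,75,-16.8))
s=observe();p=s["eef_pos"];M=R.from_rotvec(s["tool_rot"]).as_matrix();h=s["width"]/2
out=[]
for n in("side","top"):
    im=imaging.snapshot(n); np.save(n+tag+".npy",im)
    u=proj(n,p); u0,v0=max(int(u[0])-50,0),max(int(u[1])-60,0)
    c=cv2.resize(im[v0:v0+110,u0:u0+100,::-1],None,fx=4,fy=4,interpolation=2).copy()
    c=cv2.convertScaleAbs(c,alpha=2,beta=20)
    for z,col in((11,(0,255,0)),(-8,(255,255,0)),(-62,(0,0,255))):
      for a,b in(((-11,0),(11,0)),((0,-h),(0,h))):
        q=[tuple(int(x) for x in (proj(n,p+M@np.array([*e,z]))-[u0,v0]+.5)*4) for e in(a,b)]
        cv2.line(c,*q,col,1)
    out.append(c)
cv2.imwrite(f"pics/shot{tag}.png",np.hstack(out))
E
python3 shot.py 2
```

```text
now 3.725 [461.  265.2 159. ] yaw -16.9 tilt z [-1.6e-03 -5.0e-04 -1.0e+00] F [-0.12 -0.02 -0.54] w 85.2 j [ 0.31  0.48  1.72 -0.    0.94  2.18]
(460.5, 268, 75, -16.8) slide [-1.1 -2.6 84. ] turn [ 0.001   0.0014 -0.0021]
```

View pics/shot2.png

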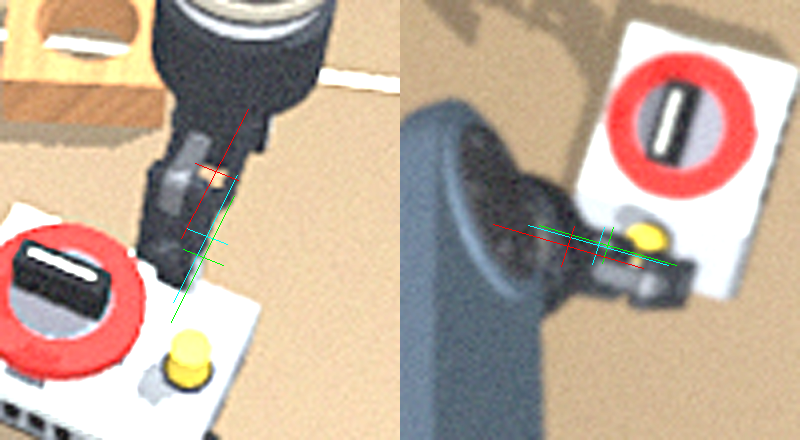

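```bash
python3 - <<'E'
from h import *
s=observe();p=s["eef_pos"];M=R.from_rotvec(s["tool_rot"]).as_matrix()
for n in("side","top"):
    im=cv2.convertScaleAbs(np.load(n+"2.npy"),alpha=1.6,beta=15)[:,:,::-1]
    print(n,"base",proj(n,[0,0,0]))
    x0=210 if n=="side" else 60
    y0=90 if n=="side" else 150
    c=cv2.resize(im[y0:y0+190,x0:x0+260],None,fx=3,fy=3,interpolation=2).copy()
    for z in range(-11,220,20):
        q=(proj(n,p+[0,0,z])-[x0,y0]+.5)*3; cv2.circle(c,tuple(int(v) for v in q),2,(0,255,0) if z<62 else (0,0,255),-1)
    for y in(-1,1):
      for z,d in((2,42),(2,57)):
        q=(proj(n,p+[0,0,z]+M@[0,y*d,0])-[x0,y0]+.5)*3; cv2.circle(c,tuple(int(v) for v in q),3,(255,0,255),1)
    cv2.imwrite(f"pics/ax_{n}.png",c)
E
```

```text
side base [468.59100705 222.09337254]
top base [266.11239169 422.0642414 ]
```

View pics/ax_side.png

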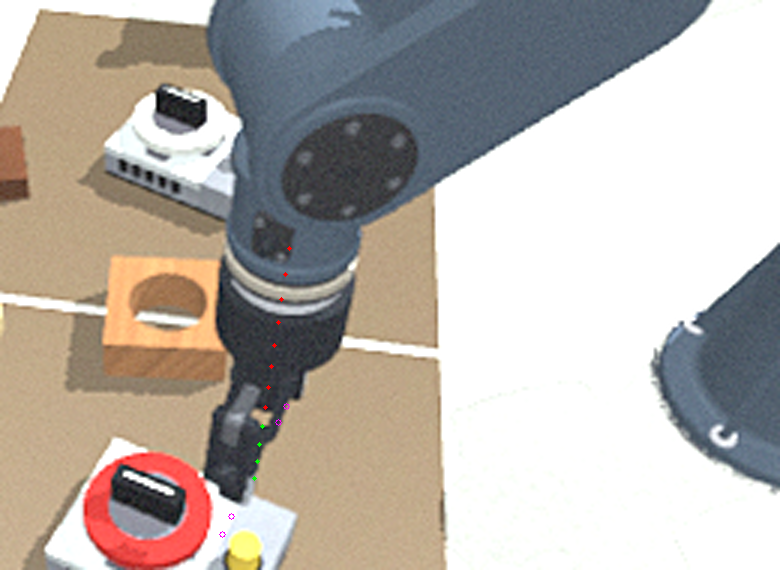

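View pics/ax_top.png

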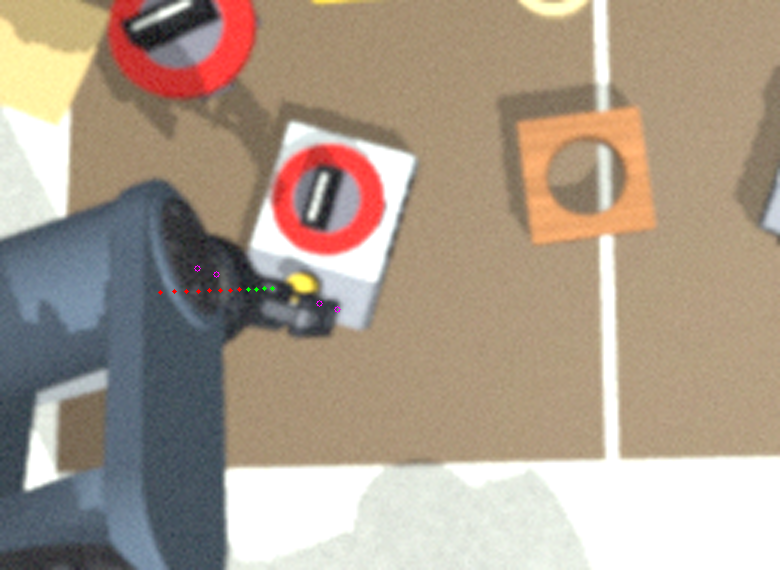

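```bash
cat > ov.py <<'E'
import sys
from h import *
tag=sys.argv[1]; offs=[float(a) for a in sys.argv[2].split(",")]; dz=float(sys.argv[3]); 
s=observe();p=s["eef_pos"];M=R.from_rotvec(s["tool_rot"]).as_matrix();h=s["width"]/2
rows=[]
for n in("side","top"):
    im=cv2.convertScaleAbs(np.load(n+tag+".npy"),alpha=1.6,beta=15)[:,:,::-1]
    u=proj(n,p);x0,y0=max(int(u[0])-33,0),max(int(u[1])-45,0)
    r=[]
    for o in offs:
        c=cv2.resize(im[y0:y0+75,x0:x0+66],None,fx=4,fy=4,interpolation=2).copy()
        K=M@R.from_rotvec([0,0,np.radians(-o)]).as_matrix()
        for sg,col in((-1,(0,255,0)),(1,(0,0,255))):
            for z in(11-dz,-25-dz):
                q=[(proj(n,p+K@np.array([a,sg*b,z]))-[x0,y0]+.5)*4 for a,b in((-11,h),(11,h),(11,h+14),(-11,h+14))]
                cv2.polylines(c,[np.int32(q)],True,col,1)
        r.append(c)
    rows.append(np.hstack(r))
cv2.imwrite(f"pics/ov{tag}.png",np.vstack(rows)); print(np.vstack(rows).shape)
E
python3 ov.py 2 0,-20,-40 13
```

```text
(600, 792, 3)
```

View pics/ov2.png

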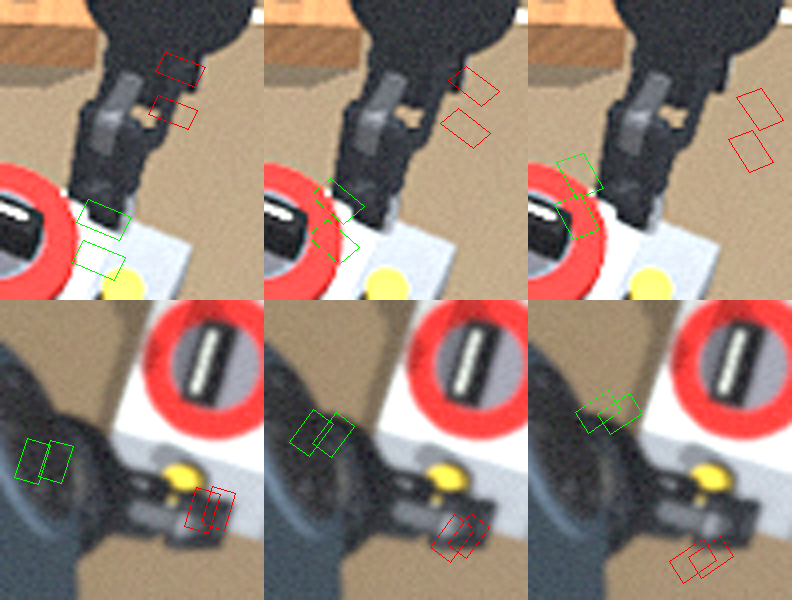

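>>> servo_tool(
  targets=[
    {"slide":[0,-1,15],"turn":[0,0,0],"fingers":1},
    {"slide":[0,-1,30],"turn":[0,0,0],"fingers":1},
    {"slide":[0,-1,42],"turn":[0,0,0],"fingers":1},
    {"slide":[0,-1,54],"turn":[0,0,0],"fingers":1},
    {"slide":[0,-1,64],"turn":[0,0,0],"fingers":1},
    {"slide":[0,-1,70],"turn":[0,0,0],"fingers":1},
    {"slide":[0,-1,72],"turn":[0,0,0],"fingers":1},
    {"slide":[0,-1,72],"turn":[0,0,0],"fingers":1},
  ],
)

```text
clock: 4.82
eef_pos: [461.9, 266.5, 87.8]
tool_rot: [-3.107, 0.462, -0.0]
wrist_force: [1.0, -0.3, -0.0]
width: -0.2
```

```bash
python3 shot.py 3
```

```text
now 4.825 [461.9 266.5  87.8] yaw -16.9 tilt z [ 3.e-04  1.e-04 -1.e+00] F [ 1.03 -0.28 -0.01] w -0.2 j [0.31 0.6  1.77 0.   0.77 2.18]
(460.5, 268, 75, -16.8) slide [-1.8 -1.  12.8] turn [-0.0002 -0.0003 -0.0021]
```

View pics/shot3.png

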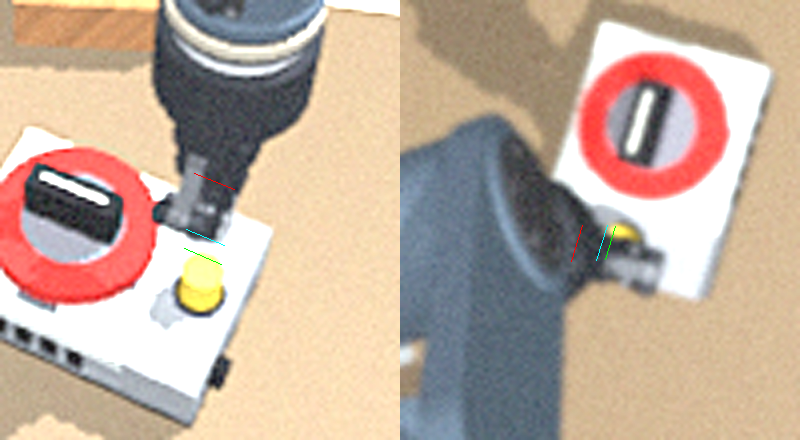

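>>> servo_tool(
  targets=[
    {"slide":[-1,-1,4],"turn":[0,0,0],"fingers":1},
    {"slide":[-1,-1,8],"turn":[0,0,0],"fingers":1},
    {"slide":[-1,-1,11],"turn":[0,0,0],"fingers":1},
    {"slide":[-1,-1,14],"turn":[0,0,0],"fingers":1},
    {"slide":[-1,-1,14],"turn":[0,0,0],"fingers":1},
  ],
)

```text
clock: 5.55
eef_pos: [460.9, 267.6, 73.4]
tool_rot: [3.107, -0.462, -0.001]
wrist_force: [0.2, -0.9, -0.9]
width: -0.0
```

```bash
python3 shot.py 4
```

```text
now 5.55 [460.9 267.6  73.4] yaw -16.9 tilt z [-7.e-04 -2.e-04 -1.e+00] F [ 0.24 -0.86 -0.89] w -0.0 j [ 0.32  0.62  1.78 -0.    0.74  2.18]
(460.5, 268, 75, -16.8) slide [-0.5 -0.3 -1.6] turn [ 0.0004  0.0006 -0.002 ]
```

View pics/shot4.png

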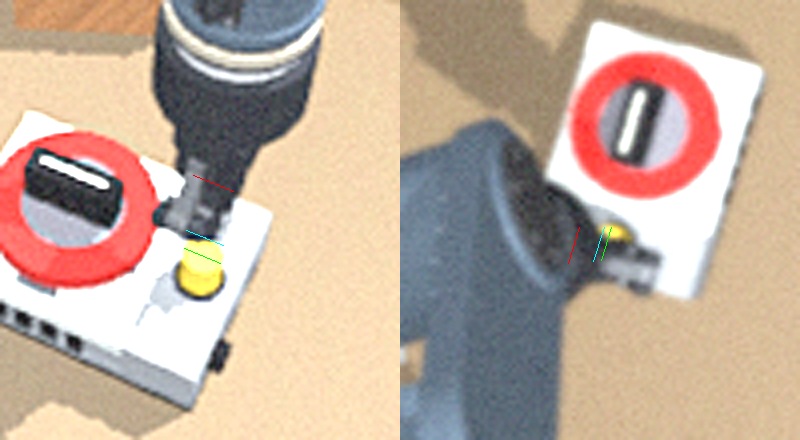

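>>> servo_tool(
  targets=[
    {"slide":[0,0,2],"turn":[0,0,0],"fingers":1},
    {"slide":[0,0,4],"turn":[0,0,0],"fingers":1},
    {"slide":[0,0,4],"turn":[0,0,0],"fingers":1},
  ],
)

```text
clock: 6.02
eef_pos: [461.0, 267.7, 69.5]
tool_rot: [3.107, -0.462, -0.001]
wrist_force: [-0.6, 0.1, 0.7]
width: 0.4
```

```bash
python3 shot.py 5
```

```text
now 6.025 [461.  267.7  69.5] yaw -16.9 tilt z [-4.e-04 -1.e-04 -1.e+00] F [-0.6   0.14  0.7 ] w 0.4 j [ 0.32  0.63  1.78 -0.    0.73  2.18]
(460.5, 268, 75, -16.8) slide [-0.5 -0.2 -5.5] turn [ 0.0002  0.0003 -0.002 ]
```

View pics/shot5.png

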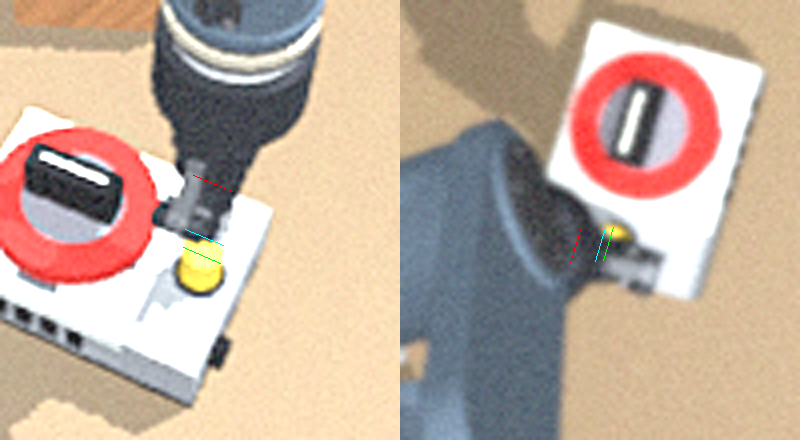

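```bash
python3 - <<'E'
from h import *
im=np.load("side0.npy")[:,:,::-1]
p=np.array([268.9,-564.1,214.7]); a=np.radians(25.5); M=np.array([[np.cos(a),np.sin(a),0],[np.sin(a),-np.cos(a),0],[0,0,-1]])
x0,y0=345,0
c=cv2.resize(cv2.convertScaleAbs(im[y0:y0+60,x0:x0+90],alpha=1.8,beta=30),None,fx=8,fy=8,interpolation=2).copy()
for sg,col in((-1,(0,255,0)),(1,(0,0,255))):
  for z in(-2,-38):
    q=[(proj("side",p+M@np.array([a,sg*b,z]))-[x0,y0]+.5)*8 for a,b in((-11,42.5),(11,42.5),(11,57),(-11,57))]
    cv2.polylines(c,[np.int32(q)],True,col,1)
cv2.imwrite("pics/g0.png",c); print(proj("side",p))
# base
f=np.load("side0.npy")[150:290,380:512,::-1].copy(); f=cv2.resize(cv2.convertScaleAbs(f,alpha=1.5,beta=20),None,fx=4,fy=4)
for z in(0,):
  for r in(50,75,95,110):
    q=[(proj("side",[r*np.cos(t),r*np.sin(t),z])-[380,150]+.5)*4 for t in np.linspace(0,6.28,60)]
    cv2.polylines(f,[np.int32(q)],True,(0,255,0),1)
cv2.imwrite("pics/base.png",f)
E
```

```text
[374.8266959   42.82921638]
```

View pics/g0.png

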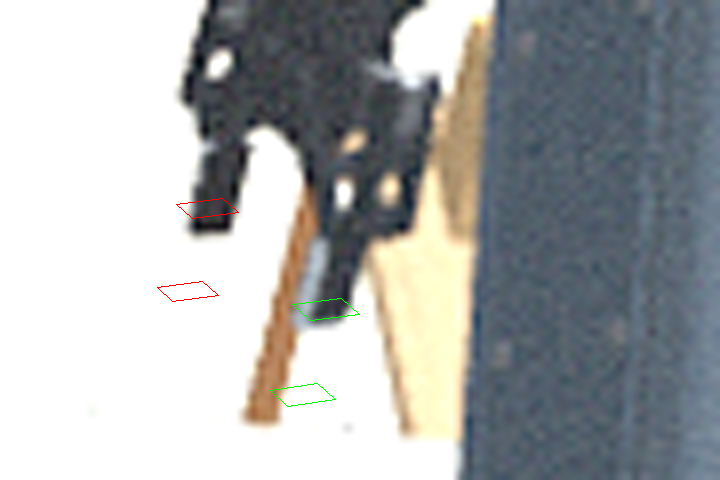

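View pics/base.png

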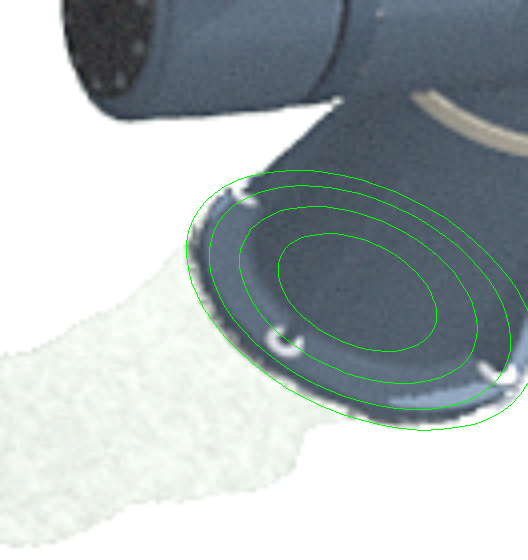

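>>> servo_tool(
  targets=[
    {"slide":[3,0,3],"turn":[0,0,0],"fingers":1},
    {"slide":[4,0,6],"turn":[0,0,0],"fingers":1},
    {"slide":[4,0,9],"turn":[0,0,0],"fingers":1},
    {"slide":[4,0,12],"turn":[0,0,0],"fingers":1},
    {"slide":[4,0,12],"turn":[0,0,0],"fingers":1},
  ],
)

```text
clock: 6.75
eef_pos: [464.6, 266.5, 57.4]
tool_rot: [3.107, -0.462, -0.001]
wrist_force: [0.0, 0.3, 0.3]
width: -0.1
```

```bash
python3 shot.py 6
```

```text
now 6.75 [464.6 266.5  57.4] yaw -16.9 tilt z [-7.e-04 -2.e-04 -1.e+00] F [0.05 0.27 0.34] w -0.1 j [0.31 0.65 1.78 0.   0.71 2.18]
(460.5, 268, 75, -16.8) slide [ -4.4  -0.3 -17.6] turn [ 0.0004  0.0006 -0.002 ]
```

View pics/shot6.png

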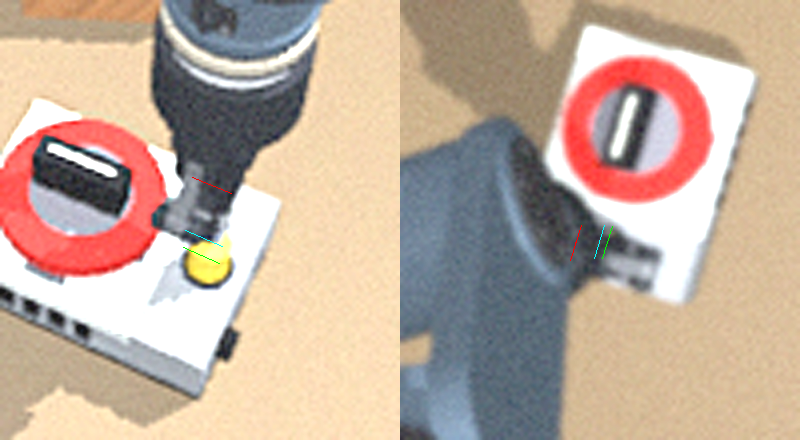

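>>> servo_tool(
  targets=[
    {"slide":[0,0,2],"turn":[0,0,0],"fingers":1},
    {"slide":[0,0,4],"turn":[0,0,0],"fingers":1},
    {"slide":[0,0,6],"turn":[0,0,0],"fingers":1},
    {"slide":[0,0,6],"turn":[0,0,0],"fingers":1},
  ],
)

```text
clock: 7.35
eef_pos: [464.8, 266.5, 51.5]
tool_rot: [3.107, -0.462, -0.001]
wrist_force: [0.3, 0.0, -0.3]
width: 0.1
```

```bash
python3 shot.py 7
```

```text
now 7.35 [464.8 266.5  51.5] yaw -16.9 tilt z [-4.e-04 -2.e-04 -1.e+00] F [ 0.27  0.01 -0.26] w 0.1 j [ 0.31  0.66  1.79 -0.    0.7   2.18]
(460.5, 268, 75, -16.8) slide [ -4.5  -0.2 -23.5] turn [ 0.0003  0.0004 -0.0019]
```

View pics/shot7.png

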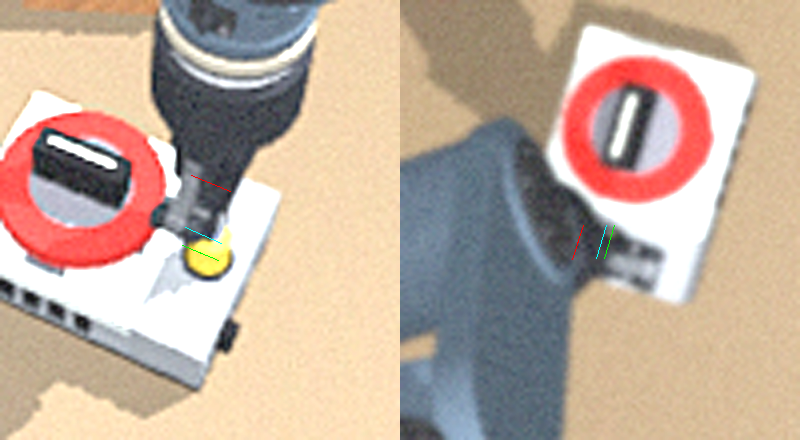

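>>> servo_tool(
  targets=[
    {"slide":[0,0,2],"turn":[0,0,0],"fingers":1},
    {"slide":[0,0,4],"turn":[0,0,0],"fingers":1},
    {"slide":[0,0,5],"turn":[0,0,0],"fingers":1},
  ],
)

```text
clock: 7.82
eef_pos: [465.1, 266.6, 46.9]
tool_rot: [-3.107, 0.462, -0.001]
wrist_force: [-0.2, -0.5, 3.4]
width: 0.1
```

```bash
sed -i 's/fx=4,fy=4/fx=S,fy=S/; s/+.5)\*4)/+.5)*S)/; s/^tag=/S=4\ntag=/' shot.py; python3 shot.py 8; python3 - <<'E'
import numpy as np,cv2
a=np.load("side8.npy")[235:295,255:315,::-1]
cv2.imwrite("pics/z8.png",cv2.resize(a,None,fx=10,fy=10,interpolation=2))
E
```

```text
now 7.825 [465.1 266.6  46.9] yaw -16.9 tilt z [ 5.e-04  2.e-04 -1.e+00] F [-0.18 -0.53  3.4 ] w 0.1 j [0.31 0.67 1.79 0.   0.69 2.18]
(460.5, 268, 75, -16.8) slide [ -4.8   0.  -28.1] turn [-0.0003 -0.0004 -0.0019]
```

View pics/z8.png

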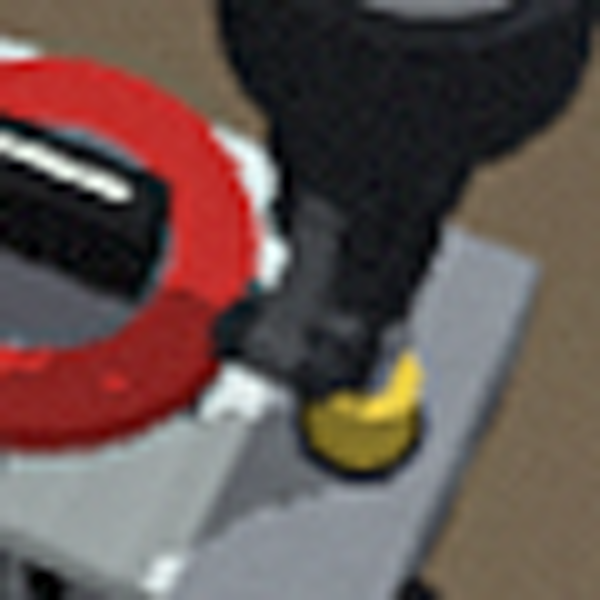

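>>> servo_tool(
  targets=[
    {"slide":[0,0,2],"turn":[0,0,0],"fingers":1},
    {"slide":[0,0,4],"turn":[0,0,0],"fingers":1},
    {"slide":[0,0,6],"turn":[0,0,0],"fingers":1},
    {"slide":[0,0,8],"turn":[0,0,0],"fingers":1},
    {"slide":[0,0,8],"turn":[0,0,0],"fingers":1},
  ],
)

```text
clock: 8.55
eef_pos: [465.1, 266.6, 38.4]
tool_rot: [-3.107, 0.462, -0.0]
wrist_force: [2.0, -0.3, 0.6]
width: 0.1
```

```bash
python3 shot.py 9; python3 - <<'E'
import numpy as np,cv2
a=np.load("side9.npy")[235:295,255:315,::-1]
cv2.imwrite("pics/z9.png",cv2.resize(a,None,fx=10,fy=10,interpolation=2))
E
```

```text
now 8.55 [465.1 266.6  38.4] yaw -16.9 tilt z [ 1.e-04  1.e-04 -1.e+00] F [ 2.01 -0.29  0.64] w 0.1 j [0.31 0.68 1.79 0.   0.67 2.18]
(460.5, 268, 75, -16.8) slide [ -4.8  -0.  -36.6] turn [-0.0001 -0.0001 -0.0021]
```

View pics/z9.png

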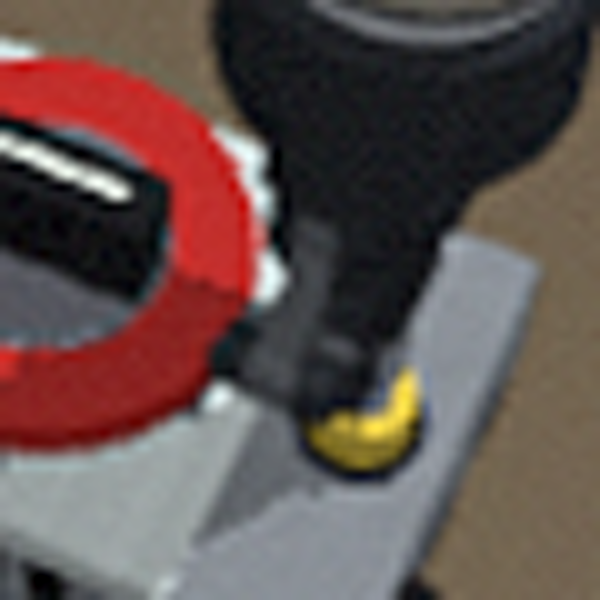

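>>> servo_tool(
  targets=[
    {"slide":[0,0,1],"turn":[0,0,0],"fingers":1},
    {"slide":[0,0,2],"turn":[0,0,0],"fingers":1},
    {"slide":[0,0,2.5],"turn":[0,0,0],"fingers":1},
  ],
)

```text
clock: 9.02
eef_pos: [464.9, 266.5, 37.4]
tool_rot: [-3.107, 0.462, -0.0]
wrist_force: [-1.3, -1.6, 14.8]
width: -0.3
```

>>> servo_tool(
  targets=[
    {"slide":[0,0,0],"turn":[0,0,0],"fingers":1},
    {"slide":[0,0,-10],"turn":[0,0,0],"fingers":1},
    {"slide":[0,0,-40],"turn":[0,0,0],"fingers":0},
    {"slide":[0,0,-80],"turn":[0,0,0],"fingers":0},
    {"slide":[0,0,-80],"turn":[0,0,0],"fingers":0},
    {"slide":[0,0,-80],"turn":[0,0,0],"fingers":0},
  ],
)

```text
clock: 9.78
eef_pos: [464.3, 266.3, 115.8]
tool_rot: [3.107, -0.462, -0.001]
wrist_force: [-0.8, -0.2, 0.3]
width: 72.2
```

```bash
cat > ov2.py <<'E'
import sys
from h import *
tag=sys.argv[1]
s=observe();p=s["eef_pos"];M=R.from_rotvec(s["tool_rot"]).as_matrix();h=s["width"]/2
print(p,h)
r=[]
for n in("side","top"):
    im0=imaging.snapshot(n);np.save(n+tag+".npy",im0)
    im=cv2.convertScaleAbs(im0,alpha=1.7,beta=15)[:,:,::-1]
    u=proj(n,p+[0,0,30]);x0,y0=max(int(u[0])-35,0),max(int(u[1])-40,0)
    c=cv2.resize(im[y0:y0+80,x0:x0+70],None,fx=5.7,fy=5.7,interpolation=2).copy()
    for sg,col in((-1,(0,255,0)),(1,(0,0,255))):
        for z in(14,35):
            zz=z+ (16.4-14+13*h/42.5)
            q=[(proj(n,p+[0,0,zz]+M@np.array([a,sg*b,0]))-[x0,y0]+.5)*5.7 for a,b in((-11,h),(11,h),(11,h+14),(-11,h+14))]
            cv2.polylines(c,[np.int32(q)],True,col,1)
    r.append(c)
cv2.imwrite(f"pics/ov{tag}.png",np.hstack(r))
E
python3 ov2.py 10
```

```text
[464.28787194 266.33441699 115.84541875] 36.11653757014526
```

View pics/ov10.png

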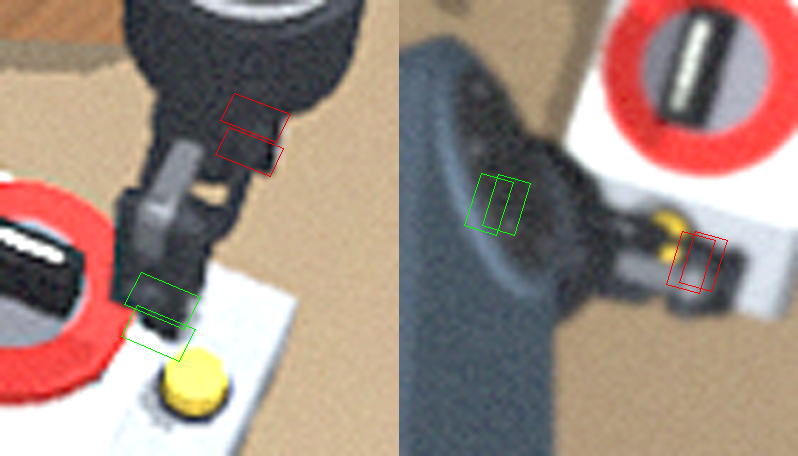

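```bash
python3 - <<'E'
from h import *
tgt((540,245.5,95,-16.8))
E
```

```text
now 9.875 [463.8 266.2 115. ] yaw -16.9 tilt z [-2.8e-03 -9.0e-04 -1.0e+00] F [ 0.2   0.6  -0.72] w 85.0 j [ 0.31  0.55  1.75 -0.    0.84  2.18]
(540, 245.5, 95, -16.8) slide [79.  -2.4 19.8] turn [ 0.0017  0.0024 -0.002 ]
```

>>> servo_tool(
  targets=[
    {"slide":[40,-1,5],"turn":[0,0,0],"fingers":0},
    {"slide":[79,-2.4,15],"turn":[0,0,0],"fingers":0},
    {"slide":[79,-2.4,20],"turn":[0,0,0],"fingers":0},
    {"slide":[79,-2.4,20],"turn":[0,0,0],"fingers":0},
  ],
)

```text
clock: 10.38
eef_pos: [539.1, 245.4, 94.4]
tool_rot: [3.106, -0.462, -0.008]
wrist_force: [-1.0, -0.4, -0.1]
width: 85.5
```

```bash
python3 ov2.py 11; python3 - <<'E'
from h import *
tgt((540,245.5,50,-16.8))
E
```

```text
[539.08037629 245.39899615  94.35831124] 42.7499334905493
now 10.475 [539.3 245.9  95.5] yaw -16.9 tilt z [-2.9e-03 -6.0e-04 -1.0e+00] F [ 0.83 -0.16 -0.26] w 85.6 j [0.24 0.64 1.61 0.   0.89 2.1 ]
(540, 245.5, 50, -16.8) slide [ 0.9  0.1 45.5] turn [ 0.0014  0.0026 -0.0014]
```

View pics/ov11.png

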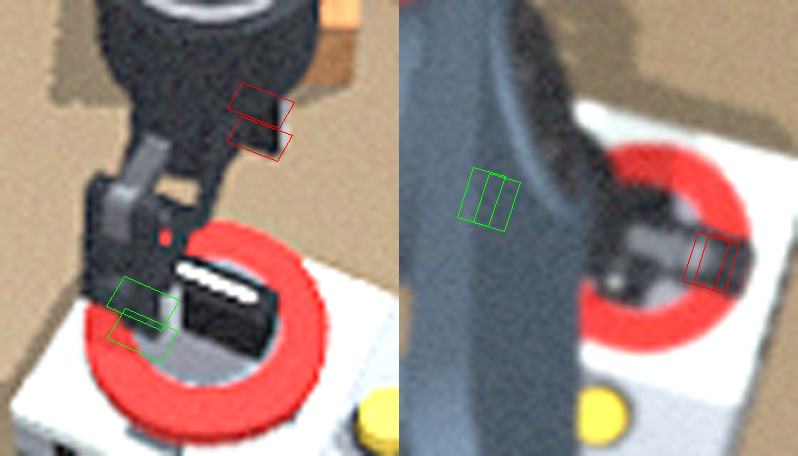

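>>> servo_tool(
  targets=[
    {"slide":[1,0,15],"turn":[0,0,0],"fingers":0},
    {"slide":[1,0,30],"turn":[0,0,0],"fingers":0},
    {"slide":[1,0,40],"turn":[0,0,0],"fingers":0},
    {"slide":[1,0,45],"turn":[0,0,0],"fingers":0},
    {"slide":[1,0,45],"turn":[0,0,0],"fingers":0},
  ],
  squeeze=30,
)

```text
clock: 11.1
eef_pos: [541.9, 245.5, 50.7]
tool_rot: [3.107, -0.462, -0.001]
wrist_force: [-1.2, 0.3, 0.1]
width: 85.4
```

```bash
python3 ov2.py 12
```

```text
[541.89628762 245.49811344  50.65814426] 42.69449621532156
```

View pics/ov12.png

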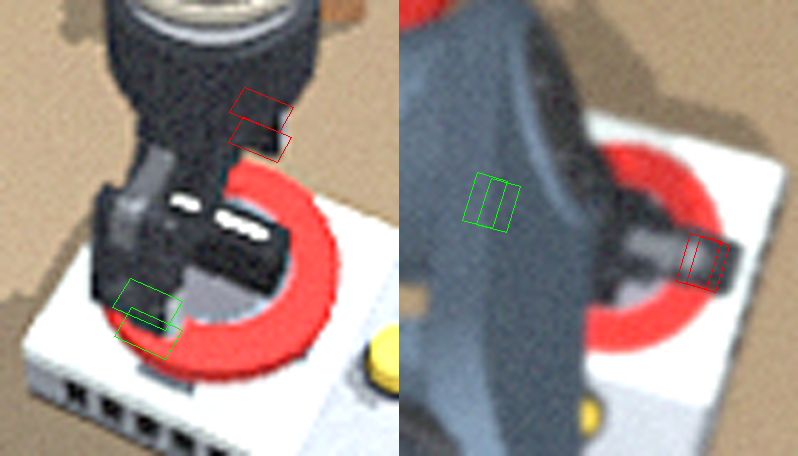

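>>> servo_tool(
  targets=[
    {"slide":[-3,0,0],"turn":[0,0,0],"fingers":0.3},
    {"slide":[-3,0,0],"turn":[0,0,0],"fingers":0.6},
    {"slide":[-3,0,0],"turn":[0,0,0],"fingers":1},
    {"slide":[-3,0,0],"turn":[0,0,0],"fingers":1},
    {"slide":[-3,0,0],"turn":[0,0,0],"fingers":1},
    {"slide":[-3,0,0],"turn":[0,0,0],"fingers":1},
  ],
)

```text
clock: 11.95
eef_pos: [539.4, 246.4, 51.5]
tool_rot: [-3.107, 0.462, -0.001]
wrist_force: [0.1, -0.7, 3.8]
width: 17.3
```

```bash
python3 - <<'E'
from h import *
tgt((537.2,245.6,50,-16.8)); print(observe()["moment"])
im=np.hstack([cv2.resize(imaging.snapshot("side")[200:300,200:300],None,fx=4,fy=4,interpolation=2),cv2.resize(imaging.snapshot("top")[170:270,110:210],None,fx=4,fy=4,interpolation=2)])
cv2.imwrite("pics/g13.png",cv2.convertScaleAbs(im[...,::-1],alpha=1.6,beta=10))
print(observe()["wrist_force"])
E
```

```text
now 11.95 [539.4 246.4  51.5] yaw -16.9 tilt z [ 4.e-04 -0.e+00 -1.e+00] F [ 0.08 -0.66  3.8 ] w 17.3 j [ 0.24  0.71  1.64 -0.    0.79  2.11]
(537.2, 245.6, 50, -16.8) slide [-1.9  1.4  1.5] turn [-0.0001 -0.0004 -0.0019]
[-0.15003928  0.05866532  0.05550632]
[-0.92075476 -0.99783524  4.87876583]
```

View pics/g13.png

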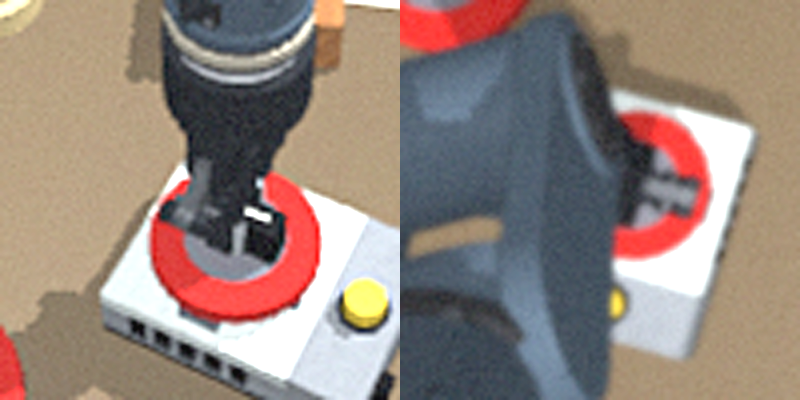

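>>> servo_tool(
  targets=[
    {"slide":[0,0,-1],"turn":[0,0,-0.12],"fingers":1},
    {"slide":[0,0,-1],"turn":[0,0,-0.25],"fingers":1},
    {"slide":[0,0,-1],"turn":[0,0,-0.4],"fingers":1},
    {"slide":[0,0,-1],"turn":[0,0,-0.4],"fingers":1},
  ],
)

```text
clock: 12.55
eef_pos: [538.9, 246.4, 51.6]
tool_rot: [-3.137, -0.162, 0.002]
wrist_force: [0.3, -0.9, -2.6]
width: 17.3
```

```bash
cat > look.py <<'E'
import sys
from h import *
tgt(); print(observe()["moment"].round(2))
im=np.hstack([cv2.resize(imaging.snapshot("side")[200:300,200:300],None,fx=4,fy=4,interpolation=2),cv2.resize(imaging.snapshot("top")[170:270,110:210],None,fx=4,fy=4,interpolation=2)])
cv2.imwrite(f"pics/g{sys.argv[1]}.png",cv2.convertScaleAbs(im[...,::-1],alpha=1.6,beta=10))
E
python3 look.py 14
```

```text
now 12.55 [538.9 246.4  51.6] yaw 5.9 tilt z [-1.1e-03 -1.0e-04 -1.0e+00] F [ 0.3  -0.87 -2.64] w 17.3 j [0.24 0.71 1.64 0.   0.8  1.71]
[ 0.06 -0.01 -0.02]
```

View pics/g14.png

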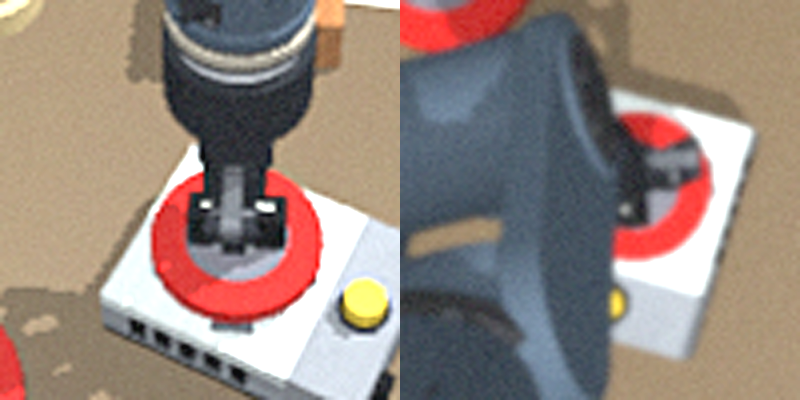

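>>> servo_tool(
  targets=[
    {"slide":[0,0,0],"turn":[0,0,-0.15],"fingers":1},
    {"slide":[0,0,0],"turn":[0,0,-0.3],"fingers":1},
    {"slide":[0,0,0],"turn":[0,0,-0.45],"fingers":1},
    {"slide":[0,0,0],"turn":[0,0,-0.6],"fingers":1},
    {"slide":[0,0,0],"turn":[0,0,-0.75],"fingers":1},
    {"slide":[0,0,0],"turn":[0,0,-0.9],"fingers":1},
    {"slide":[0,0,0],"turn":[0,0,-1.05],"fingers":1},
    {"slide":[0,0,0],"turn":[0,0,-1.13],"fingers":1},
    {"slide":[0,0,0],"turn":[0,0,-1.13],"fingers":1},
    {"slide":[0,0,0],"turn":[0,0,-1.13],"fingers":1},
  ],
  squeeze=50,
)

```text
clock: 13.9
eef_pos: [539.2, 246.4, 52.1]
tool_rot: [-2.563, -1.816, 0.0]
wrist_force: [0.2, -0.1, -2.0]
width: 16.7
```

```bash
python3 look.py 15
```

```text
now 13.9 [539.2 246.4  52.1] yaw 70.6 tilt z [-3.e-04 -0.e+00 -1.e+00] F [ 0.21 -0.05 -2.01] w 16.7 j [0.24 0.71 1.64 0.   0.8  0.58]
[0.   0.02 0.02]
```

View pics/g15.png

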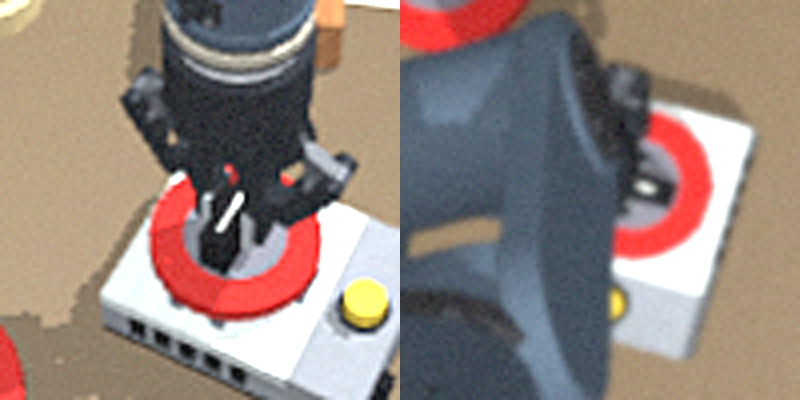

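>>> servo_tool(
  targets=[
    {"slide":[0,0,-5],"turn":[0,0,0],"fingers":1},
    {"slide":[0,0,-12],"turn":[0,0,0],"fingers":1},
    {"slide":[0,0,-22],"turn":[0,0,0],"fingers":1},
    {"slide":[0,0,-34],"turn":[0,0,0],"fingers":1},
    {"slide":[0,0,-48],"turn":[0,0,0],"fingers":1},
    {"slide":[0,0,-62],"turn":[0,0,0],"fingers":1},
    {"slide":[0,0,-70],"turn":[0,0,0],"fingers":1},
    {"slide":[0,0,-70],"turn":[0,0,0],"fingers":1},
  ],
  squeeze=60,
)

```text
clock: 15.0
eef_pos: [539.8, 246.6, 123.1]
tool_rot: [2.561, 1.818, 0.003]
wrist_force: [-0.2, -0.0, -1.5]
width: 16.9
```

```bash
python3 look.py 16; python3 - <<'E'
from h import *
tgt((556.8,18.4,122,70.6))
E
```

```text
now 15.0 [539.8 246.6 123.1] yaw 70.7 tilt z [ 1.7e-03  4.0e-04 -1.0e+00] F [-0.22 -0.04 -1.5 ] w 16.9 j [0.24 0.6  1.6  0.   0.94 0.58]
[0.   0.01 0.03]
now 15.1 [539.  246.4 122. ] yaw 70.7 tilt z [-6.e-04 -1.e-04 -1.e+00] F [ 0.41  0.69 -1.4 ] w 16.6 j [0.24 0.6  1.6  0.   0.94 0.58]
(556.8, 18.4, 122, 70.6) slide [-209.3   92.     0. ] turn [-0.0005  0.0003  0.0026]
```

View pics/g16.png

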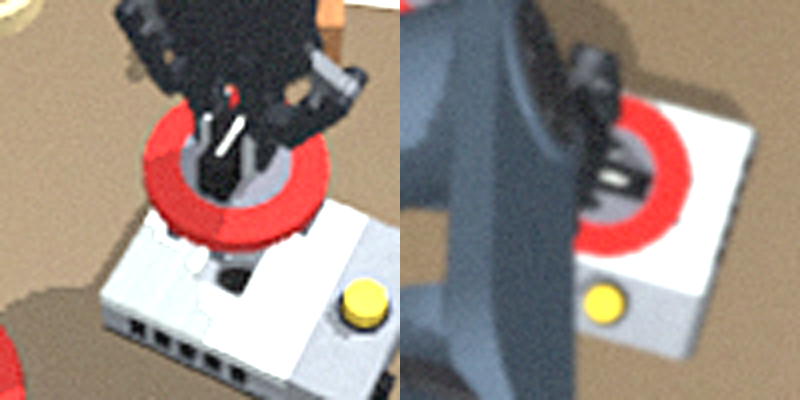

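The red disc is lifted level, clear of its seat (socket visible at side crop (235,278)). Now I carry it to the stand.

>>> servo_tool(
  targets=[
    {"slide":[-20,9,0],"turn":[0,0,0],"fingers":1},
    {"slide":[-50,22,0],"turn":[0,0,0],"fingers":1},
    {"slide":[-85,37,0],"turn":[0,0,0],"fingers":1},
    {"slide":[-120,53,0],"turn":[0,0,0],"fingers":1},
    {"slide":[-155,68,0],"turn":[0,0,0],"fingers":1},
    {"slide":[-185,81,0],"turn":[0,0,0],"fingers":1},
    {"slide":[-202,89,0],"turn":[0,0,0],"fingers":1},
    {"slide":[-209.3,92,0],"turn":[0,0,0],"fingers":1},
    {"slide":[-209.3,92,0],"turn":[0,0,0],"fingers":1},
    {"slide":[-209.3,92,0],"turn":[0,0,0],"fingers":1},
  ],
)

```text
clock: 16.35
eef_pos: [556.8, 19.5, 122.1]
tool_rot: [-2.56, -1.82, 0.0]
wrist_force: [-0.2, -0.2, -2.3]
width: 16.7
```

```bash
cat > look2.py <<'E'
import sys
from h import *
t=sys.argv[1]
tgt((556.8,18.4,60,70.6))
a=imaging.snapshot("side");b=imaging.snapshot("top");np.save("side"+t,a);np.save("top"+t,b)
out=[]
for n,im,(x0,y0) in(("side",a,(215,130)),("top",b,(205,155))):
    c=cv2.resize(im[y0:y0+100,x0:x0+100],None,fx=4,fy=4,interpolation=2).copy()
    h=cv2.cvtColor(im,cv2.COLOR_RGB2HSV).astype(int)
    m=(((h[...,0]<6)|(h[...,0]>174))&(h[...,1]>170)).astype(np.uint8); k=np.zeros_like(m);k[y0:y0+100,x0:x0+100]=m[y0:y0+100,x0:x0+100]
    cs,_=cv2.findContours(k,0,1)
    pts=np.concatenate([q for q in cs if cv2.contourArea(q)>15])
    z=observe()["eef_pos"][2]-52+61
    P=np.float32([plane(n,q[0],z) for q in pts]);print(n,"disc at z",z,cv2.minEnclosingCircle(P),cv2.fitEllipse(cv2.convexHull(P)))
    out.append(c)
cv2.imwrite(f"pics/g{t}.png",cv2.convertScaleAbs(np.hstack(out)[...,::-1],alpha=1.6,beta=10))
E
python3 look2.py 17
```

```text
now 16.35 [556.8  19.5 122.1] yaw 70.8 tilt z [-4.e-04  4.e-04 -1.e+00] F [-0.22 -0.21 -2.34] w 16.7 j [-0.17  0.56  1.69  0.    0.89  0.17]
(556.8, 18.4, 60, 70.6) slide [-1.1  0.4 62.1] turn [-0.0005 -0.0002  0.0036]
side disc at z 131.2071529748858 ((556.6952514648438, 24.326263427734375), 53.92398452758789) ((555.042236328125, 22.337236404418945), (97.9110107421875, 109.24301147460938), 10.90328598022461)
top disc at z 131.2071529748858 ((546.697265625, 19.200660705566406), 46.797401428222656) ((546.4234008789062, 18.576963424682617), (76.77961730957031, 91.1848373413086), 173.28231811523438)
```

View pics/g17.png

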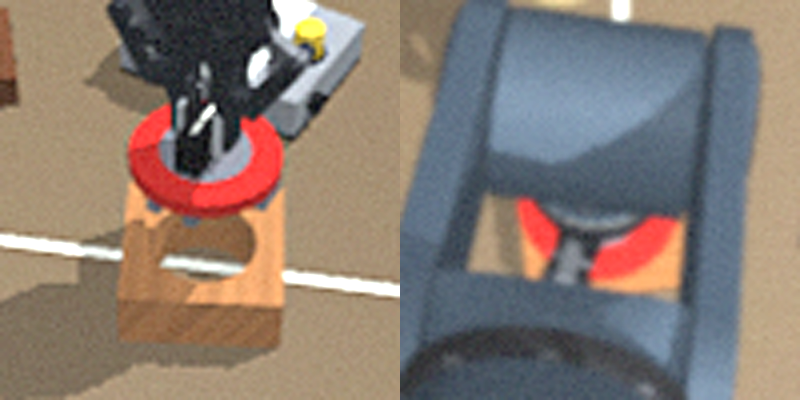

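>>> servo_tool(
  targets=[
    {"slide":[-2,0.5,12],"turn":[0,0,0],"fingers":1},
    {"slide":[-2,0.5,24],"turn":[0,0,0],"fingers":1},
    {"slide":[-2,0.5,36],"turn":[0,0,0],"fingers":1},
    {"slide":[-2,0.5,46],"turn":[0,0,0],"fingers":1},
    {"slide":[-2,0.5,52],"turn":[0,0,0],"fingers":1},
    {"slide":[-2,0.5,52],"turn":[0,0,0],"fingers":1},
  ],
)

```text
clock: 17.2
eef_pos: [556.7, 16.4, 69.6]
tool_rot: [-2.561, -1.818, 0.001]
wrist_force: [-0.3, 0.0, -2.1]
width: 16.9
```

```bash
python3 look2.py 18
```

```text
now 17.2 [556.7  16.4  69.6] yaw 70.7 tilt z [-1.e-03  2.e-04 -1.e+00] F [-0.3   0.03 -2.14] w 16.9 j [-0.17  0.65  1.72 -0.    0.77  0.17]
(556.8, 18.4, 60, 70.6) slide [ 1.9 -0.5  9.6] turn [-0.001   0.0002  0.0025]
side disc at z 79.36112985843486 ((555.814453125, 21.497421264648438), 52.1927375793457) ((554.6466064453125, 20.080703735351562), (97.77081298828125, 104.05037689208984), 7.6940598487854)
top disc at z 79.36112985843486 ((542.66845703125, 18.055065155029297), 46.004844665527344) ((538.3887939453125, 19.059818267822266), (29.827983856201172, 96.41914367675781), 170.91983032226562)
```

View pics/g18.png

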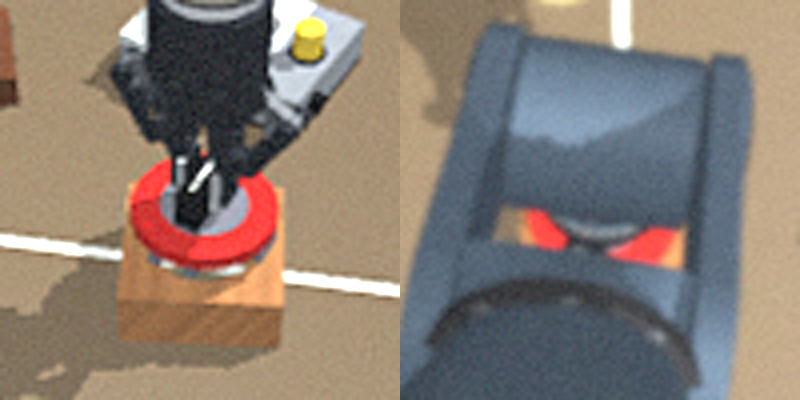

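>>> servo_tool(
  targets=[
    {"slide":[0,0,4],"turn":[0,0,0],"fingers":1},
    {"slide":[0,0,7],"turn":[0,0,0],"fingers":1},
    {"slide":[0,0,10],"turn":[0,0,0],"fingers":1},
    {"slide":[0,0,11.5],"turn":[0,0,0],"fingers":1},
    {"slide":[0,0,11.5],"turn":[0,0,0],"fingers":1},
  ],
)

```text
clock: 17.92
eef_pos: [556.8, 16.5, 58.5]
tool_rot: [-2.561, -1.819, 0.0]
wrist_force: [0.4, -0.0, -1.1]
width: 17.0
```

>>> servo_tool(
  targets=[
    {"slide":[0,0,0.8],"turn":[0,0,0],"fingers":1},
    {"slide":[0,0,1.2],"turn":[0,0,0],"fingers":1},
    {"slide":[0,0,1.2],"turn":[0,0,0],"fingers":1},
  ],
)

```text
clock: 18.3
eef_pos: [556.9, 16.4, 57.5]
tool_rot: [2.562, 1.819, 0.0]
wrist_force: [-0.5, -0.5, -2.0]
width: 16.8
```

>>> servo_tool(
  targets=[
    {"slide":[0,0,0.5],"turn":[0,0,0],"fingers":1},
    {"slide":[0,0,1],"turn":[0,0,0],"fingers":1},
    {"slide":[0,0,1],"turn":[0,0,0],"fingers":1},
  ],
)

```text
clock: 18.68
eef_pos: [557.0, 16.5, 56.6]
tool_rot: [2.562, 1.819, 0.0]
wrist_force: [-0.1, -0.5, -0.9]
width: 16.8
```

>>> servo_tool(
  targets=[
    {"slide":[0,0,0.5],"turn":[0,0,0],"fingers":1},
    {"slide":[0,0,1],"turn":[0,0,0],"fingers":1},
    {"slide":[0,0,1],"turn":[0,0,0],"fingers":1},
  ],
)

```text
clock: 19.05
eef_pos: [557.0, 16.4, 56.6]
tool_rot: [2.561, 1.819, 0.0]
wrist_force: [-1.3, -0.5, 7.0]
width: 16.4
```

```bash
python3 look2.py 19
```

```text
now 19.05 [557.   16.4  56.6] yaw 70.8 tilt z [ 4.e-04 -1.e-04 -1.e+00] F [-1.27 -0.5   7.04] w 16.4 j [-0.17  0.67  1.73 -0.    0.74  0.16]
(556.8, 18.4, 60, 70.6) slide [ 1.8 -0.8 -3.4] turn [ 0.0004 -0.      0.0027]
side disc at z 65.54297224648602 ((554.9603881835938, 20.3829288482666), 52.5250244140625) ((555.0196533203125, 18.858291625976562), (97.10330963134766, 107.2880630493164), 4.548723220825195)
top disc at z 65.54297224648602 ((542.5604248046875, 18.04359245300293), 46.46137619018555) ((539.107666015625, 18.151199340820312), (22.08095359802246, 97.228271484375), 170.79336547851562)
```

View pics/g19.png

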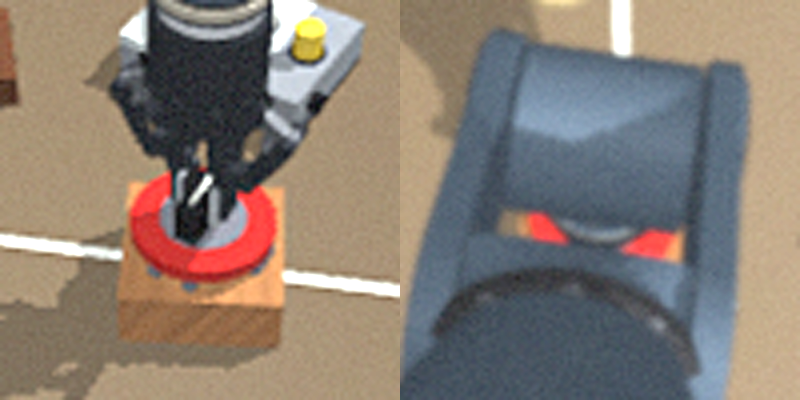

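>>> servo_tool(
  targets=[
    {"slide":[0,0,-0.7],"turn":[0,0,0],"fingers":0.7},
    {"slide":[0,0,-0.7],"turn":[0,0,0],"fingers":0.5},
    {"slide":[0,0,-0.7],"turn":[0,0,0],"fingers":0.3},
    {"slide":[0,0,-1],"turn":[0,0,0],"fingers":0.2},
    {"slide":[0,0,-1],"turn":[0,0,0],"fingers":0.2},
  ],
)

```text
clock: 19.77
eef_pos: [557.0, 16.5, 56.5]
tool_rot: [-2.562, -1.819, 0.0]
wrist_force: [-0.4, 0.3, 0.1]
width: 68.4
```

>>> servo_tool(
  targets=[
    {"slide":[0,0,-10],"turn":[0,0,0],"fingers":0.2},
    {"slide":[0,0,-30],"turn":[0,0,0],"fingers":0.2},
    {"slide":[0,0,-60],"turn":[0,0,0],"fingers":0.2},
    {"slide":[0,0,-100],"turn":[0,0,0],"fingers":0.2},
    {"slide":[-40,40,-140],"turn":[0,0,0],"fingers":0.2},
    {"slide":[-90,20,-150],"turn":[0,0,0],"fingers":0.2},
    {"slide":[-130,0,-150],"turn":[0,0,0],"fingers":0.2},
    {"slide":[-130,0,-150],"turn":[0,0,0],"fingers":0.2},
    {"slide":[-130,0,-150],"turn":[0,0,0],"fingers":0.2},
  ],
)

```text
clock: 20.9
eef_pos: [514.5, -106.3, 207.1]
tool_rot: [2.561, 1.817, 0.002]
wrist_force: [0.3, 0.7, -0.1]
width: 68.3
```

```bash
python3 look2.py 20
```

```text
now 20.9 [ 514.5 -106.3  207.1] yaw 70.7 tilt z [ 1.3e-03 -1.0e-04 -1.0e+00] F [ 0.28  0.71 -0.05] w 68.3 j [-0.42  0.4   1.69  0.    1.05 -0.08]
(556.8, 18.4, 60, 70.6) slide [131.6  -1.4 147.1] turn [ 0.0013 -0.0004  0.002 ]
side disc at z 215.68698687093334 ((538.57080078125, 161.18299865722656), 42.06258010864258) ((538.4973754882812, 161.08692932128906), (77.12934112548828, 83.50691223144531), 7.879795551300049)
top disc at z 215.68698687093334 ((541.6886596679688, 15.367188453674316), 41.5138053894043) ((541.5465698242188, 15.557174682617188), (81.49295806884766, 82.70230865478516), 138.06822204589844)
```

View pics/g20.png

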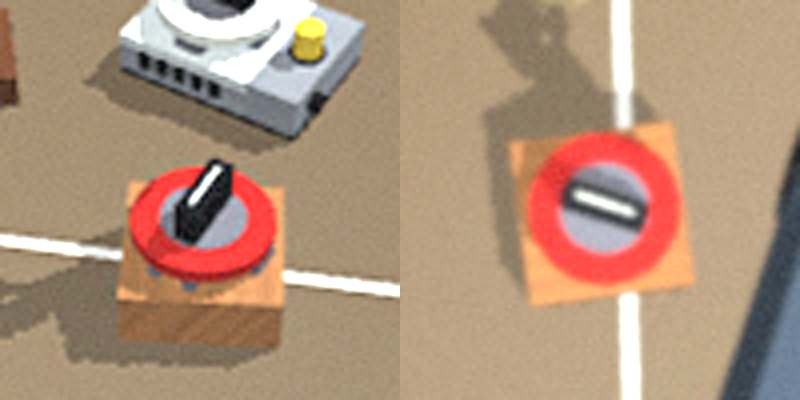

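```bash
python3 - <<'E'
from h import *
for n,(x0,y0,w) in(("side",(240,165,50)),("top",(230,185,50))):
    im=np.load(n+"20.npy");h=cv2.cvtColor(im,cv2.COLOR_RGB2HSV).astype(int)
    m=(((h[...,0]<6)|(h[...,0]>174))&(h[...,1]>170)).astype(np.uint8);k=np.zeros_like(m);k[y0:y0+w,x0:x0+w]=m[y0:y0+w,x0:x0+w]
    c=max(cv2.findContours(k,0,1)[0],key=cv2.contourArea)
    print(n,cv2.fitEllipse(np.float32([plane(n,q[0],66) for q in c])))
from station import hand_in
print(observe()["wrist_force"]); print(hand_in())
E
```

```text
side ((555.3331909179688, 19.570770263671875), (90.19241333007812, 97.868896484375), 4.703014373779297)
top ((556.7221069335938, 14.757063865661621), (96.25978088378906, 97.08982849121094), 141.06951904296875)
[-0.31665518  0.13948625 -0.31000015]
the job is handed in; nothing more can be done
None
```

The red head is sitting level in the hole of the wooden stand, and I handed the job in at about 21 s; it returned no verdict. I pressed the yellow button to its stop (about 12 mm of travel, 15 N at the bottom). I then twisted the head about 87° anticlockwise, lifted it 70 mm, and lowered it onto the stand until it touched.

**Last checks:**
- **Position:** the top camera puts the disc about 2 mm from the hole centre, the side camera about 1 mm. The allowed distance is 18 mm.
- **Height:** contact came 4.5–5 mm above the head's height on the polisher. That fits the head's underside resting on the block, 45 mm above the table.
- **Clearance:** the gripper is well clear of everything and the wrist force is near zero. I never moved near the white head at working height.

**What disagreed:**
- **Fingertips:** the images and the button contact showed the fingertips about 27 mm higher along the tool than the stated tool frame says. I corrected all heights for that.
- **Cameras:** the two cameras differ by 2–5 mm in y, so I averaged them.

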